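# Pin the tube mixer's cradle and fit its hairpin clip

## Robot

A 6-joint arm with a two-finger parallel gripper is mounted at the origin on the work surface. World frame = base frame: x ahead of the robot, y to its left, z up, the work surface at z = 0. Lengths are in m, angles in rad, forces in N, time in s.
With the tool pointing down it reaches from about 0.35 to 0.775 m from the base axis. Payload 7.3 kg.
Tool frame: the origin (TCP) lies at the very end of the fingers, on their centre line; the grasp point (between the pads) lies 19 mm behind it (robot.tcp_to_grasp is the distance from the TCP to the grasp point, in m); z points along the fingers, y is the direction in which the jaws open and shut (so a half turn about z gives the same grasp; the last joint's range is limited). The gripper opens to 92 mm and grips with 3 to 60 N. Pads are 19 mm wide; open, the fingers measure 130 mm over their backs; the gripper's body (75 mm by 190 mm) begins 47 mm behind the grasp point.
Start: joints at [1.088, 0.342, 1.524, -0, 1.275, -0.146], TCP at [0.173, 0.496, 0.227] pointing down, gripper open.
Joint ranges: [-2.53, 2.53], [-0.77, 2.02], [0.04, 2.7], [-1, 4.14], [0.28, 2.66], [-3.11, 3.11]. Speed limits (rad/s): [2.57, 2.57, 3.14, 3.14, 3.14, 3.14].

## Interface

Orientations are given as [roll, pitch, yaw] about the fixed x, y, z axes, in that order (R = Rz(yaw) Ry(pitch) Rx(roll)).
In Python, from cell import robot gives the robot as it stands.
- The arm moves only by the tool arm_command, never from a script. Its argument "motion" is a list that holds one entry, the list of rows, each a list of 7 numbers: the turn, a rotation vector about the tool's x, y, z in units of 90 degrees (1.0 is 90 degrees), then the shift along the tool's x, y, z in units of 30 cm (1.0 is 30 cm), then the opening, from -1 (shut) to 1 (fully open). In form: [[[wx, wy, wz, tx, ty, tz, grip], ...]]. A call has 1 to 8 rows; each row is the pose to reach, as a shift and turn from the pose commanded when the call began, along the tool's axes at that moment; what a row does not reach only later rows make up. A row lasts 1/10 s, in which the tool goes at most 50 mm and 8.59 degrees, less where a joint would pass 70% of its speed; a pose out of reach is approached as far as the arm can. A call with a number of a shift or a turn outside -1 to 1 is refused whole. A call with a gripper value outside its range is refused whole. The fingers move at their own pace and stop on an object; "grip_force" is the grip in N (left out, the last holds). Time passes only in rows, so rows that repeat a pose let the fingers close. It gives the time, the measured TCP pose, the force and the opening at its end, in the units of the state.
- robot.observe(): the state, without advancing time (a new reading comes with each control period).
- robot.read_camera(name): name is "scene" or "side" or "wrist"; returns a dict with "image" (384x512x3 uint8, red, green, blue), "z_map" (384x512 float32, m along the optical axis (not along the pixel's ray), 0 where there is no reading), "fov_y" (degrees; the focal length in pixels is half the picture's height over the tangent of half this angle, whatever the lens; pixels are square), "cx", "cy" (the principal point, pixels), "cam_to_world" (4x4, takes a point from camera to world coordinates). Camera axes: x right, y down, z forward; pixel columns grow to the right and rows downward; lengths in m; the calibration is good to about 2 mm. A picture is of the moment at which its call begins.
- robot.hand_in(): hands the job in, once; it reports no verdict.
The state is a dict: "time": time; "qpos": joint angles; "qvel": joint speeds; "joint_efforts": joint torques, N m; "tool_pos": TCP position; "tool_rot": TCP orientation; "contact_force": force on the tool from outside, world axes, zero at the start; "torque": the same for the moment, N m; "opening": finger opening in m.
Only numpy, scipy, OpenCV 4.12 (cv2) and the standard library are available. Lean on these libraries where they do the work, as an engineer would, in place of code of your own. Each camera call takes 0.05 s, during which the arm holds its last target.

## Task

The cradle of the tube mixer is held by a pivot pin that has worked its way out: push the pin fully home, gently, until its head is against the lug. Then take the hairpin clip from its white holder, slide its straight leg down through the cross hole near the pin's far end and press it on, without forcing it, until its sprung leg snaps round the shank and hugs it (the table that carries the pin is sprung and sinks as you press); let go of it and leave the other things on the bench where they are.

Things in the scene. Friction and masses are not known exactly. Their poses are not given: they have to be found in the camera images.
- pin (a joint): how far the pivot pin stands out of its home position (m): 0 = head flat against the lug, 0.016 to 0.028 at the start; it slides stiffly (about 3 N of friction) along its own axis and stays where it is left. Pushed home it meets a hard stop: push lightly, below 40 N, and go by feel
- pin_head (a point): centre of the outer face of the pin's head, a steel disc 28 mm across, 10 mm thick. The pin lies level, its axis 76 mm above the bench. Axes: y along the pin from head to cross hole (the way to push), z up, x level, square to the pin, towards the mixer's rack of tubes
- pin_hole (a point): centre of the pin's cross hole, on its axis, 67 mm along +y from the head's face; same axes as pin_head. The hole is vertical, 6.6 mm wide (x), 7 (y), countersunk, in a shallow groove of the shank (18 mm across, 16 in the groove). It moves with the pin; with the pin home it stands clear of the lug, 13 mm beyond its face, and the pin ends 11.5 mm past it
- mixer: fixed base plate of the tube mixer, 14 mm thick, x -45 to 155, y -55 to 55 mm; origin on the bench under the middle between the lugs, axes as pin_head. Over it a sprung table carries two aluminium lugs 30 mm wide (y -22 to -12, 12 to 22) with round tops 91 mm above the bench, the pin, and a rack of capped tubes at x 66 to 144, y -31 to 31 mm, 114 mm high
- table_sink (a joint): how far the mixer's sprung table, with lugs and pin, has sunk under a downward load (m): 0 at rest, about 1.7 mm per newton beyond the first 1 N, up to 0.022, where it meets a hard stop. Pressing on the clip makes the pin sink away, so go by force or watch the clip against the pin, not by the height measured at rest; it rises again when let go
- holder: fixed white block 70 x 44 mm (x, y), 40 mm high, origin under its centre, with a slot along x in which the clip stands upright on both legs. The clip's axes lie along the holder's. It lifts straight up, clear after 35 mm
- clip_coil (a point): centre of the clip's double coil, where to grip: coil of 5 mm steel wire, 23 mm across, 10 mm thick, flat sides facing the clip's y axis (fingers close along y); 72 mm above the bench in the holder. z up, x from the straight leg to the sprung leg. Clip loose, about 65 g. It may go on the pin either way round, its flat plane square to the pin, coil on top
- clip_seat (a point): the point of the straight leg that lies at the centre of the cross hole when the clip is home: x = -9 mm, 42 mm below the coil's centre, axes as clip_coil
- clip_tip (a point): round tip of the straight leg: x = -9 mm, 64 mm below the coil's centre, axes as clip_coil. The wavy sprung leg on the +x side has a hollow that fits the shank 42 mm below the coil's centre, a nose at 49 mm that must snap past the shank, and an outward flared tip that ends at 61 mm
- clip_spring (a joint): how far the sprung leg is bent open (rad): 0 free, about 0.08 while its nose passes the shank, below 0.045 when it hugs the shank. Pressing the clip on takes about 8 to 15 N downward; then it snaps home and comes up against the shank. More than 40 N between clip and pin is forcing it
- specimen_cup: bystander: lidded clear cup, 56 mm across, 62 mm high, origin under its centre
- petri_dish: bystander: lidded glass dish, 92 mm across, 16 mm high, origin under its centre
- tip_box: bystander: closed blue box 80 x 120 x 50 mm (x, y, z), origin under its centre
Things that resemble listed ones, but are neither listed nor needed, are in the scene too. Of the things like the part that bears clip_coil, leave any that is yellow; of the rest the larger one is meant.

How it is judged:
By the outcome, as a careful person would: the job done as asked, in the order asked, and still so for the second after the job is handed in, with the robot touching nothing.
It also fails if it takes over 58 s, if anything falls off the work surface, if the arm or the gripper's body presses on something with over 40 N, if the wrist force passes 120 N, or if a joint passes its speed limit or range.

## Working session

There is one attempt and no reset: what is moved stays moved. The work goes in short steps, Python scripts to look and compute and a tool call to move; the robot and the scene stay as the last step left them, time stands still between calls to the robot, and variables do not carry over. Pictures are saved under pics/ and viewed, and the job is handed in when it is done.

Besides the shell and the picture viewer there is one more tool, called after "Emit:" by a JSON object that holds its "op" and its "data". arm_command: Moves the arm, as the interface text tells. Its arguments: {"type":"object","properties":{"motion":{"type":"array"},"grip_force":{"type":"number"}},"required":["motion"]}

```bash
mkdir -p pics; ls
cat > h.py <<'E'
import numpy as np,cv2
from cell import robot
def cam(n,save=None):
    d=robot.read_camera(n)
    if save: cv2.imwrite('pics/'+save+'.png',d['image'][:,:,::-1])
    np.savez('pics/'+(save or n)+'.npz',**{k:np.array(v) for k,v in d.items()})
    return d
def load(s): return dict(np.load('pics/'+s+'.npz'))
def f(d): return d['image'].shape[0]/2/np.tan(np.radians(float(d['fov_y']))/2)
def pt(d,u,v,z=None):
    """z: depth along axis; None = map"""
    if z is None: z=d['z_map'][int(round(v)),int(round(u))]
    F=f(d); p=np.array([(u-d['cx'])/F*z,(v-d['cy'])/F*z,z,1]); return (d['cam_to_world']@p)[:3]
def onplane(d,u,v,h):
    F=f(d); r=d['cam_to_world'][:3,:3]@np.array([(u-d['cx'])/F,(v-d['cy'])/F,1]); o=d['cam_to_world'][:3,3]
    return o+r*(h-o[2])/r[2]
def crop(s,u0,v0,u1,v1,k,name):
    im=cv2.imread('pics/'+s+'.png')[v0:v1,u0:u1]; cv2.imwrite('pics/'+name+'.png',cv2.resize(im,None,fx=k,fy=k,interpolation=cv2.INTER_CUBIC))
def proj(d,p):
    q=np.linalg.inv(d['cam_to_world'])@np.append(p,1); F=f(d); return q[0]/q[2]*F+d['cx'],q[1]/q[2]*F+d['cy'],q[2]
E
python3 - <<'E'
from h import *
np.set_printoptions(precision=4,suppress=True)
for n in ['scene','side','wrist']:
    d=cam(n,n+'0'); print(n,d['fov_y'],d['cam_to_world'])
print(robot.observe())
E
```

```text
pics
scene 47.859404819084034 [[ 0.8164  0.3894 -0.4265  0.9493]
 [ 0.5774 -0.5388  0.6134 -0.5126]
 [ 0.0091 -0.747  -0.6647  0.6989]
 [ 0.      0.      0.      1.    ]]
side 49.57940809300409 [[-0.9396 -0.249   0.2349  0.3037]
 [-0.342   0.6516 -0.6771  0.784 ]
 [ 0.0155 -0.7165 -0.6974  0.8425]
 [ 0.      0.      0.      1.    ]]
wrist 62.16391601901056 [[ 0.3301  0.9058  0.2656  0.1014]
 [ 0.9439 -0.3161 -0.095   0.5207]
 [-0.002   0.2821 -0.9594  0.3844]
 [ 0.      0.      0.      1.    ]]
{'time': 0.15, 'qpos': array([ 1.088 ,  0.3426,  1.5248, -0.    ,  1.2754, -0.146 ]), 'qvel': array([-0.0001, -0.0016, -0.0031, -0.0014, -0.0004, -0.    ]), 'joint_efforts': array([  0.0013, -43.1473, -24.4353,   0.0717,   0.0537,  -0.0001]), 'tool_pos': array([0.1733, 0.4952, 0.2262]), 'tool_rot': array([-3.1404, -0.0002,  2.8048]), 'contact_force': array([ 0.7785,  0.0549, -1.6073]), 'torque': array([-0.0334, -0.0229,  0.0081]), 'opening': 0.09161112553315852}
```

View pics/scene0.png

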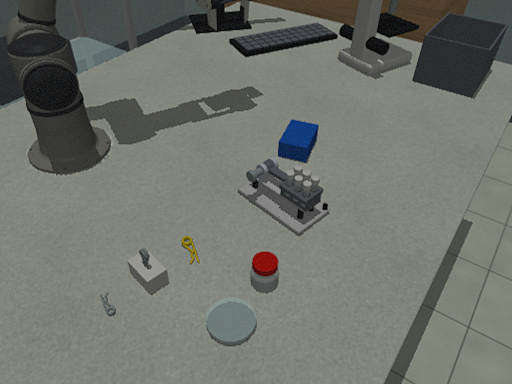

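View pics/side0.png

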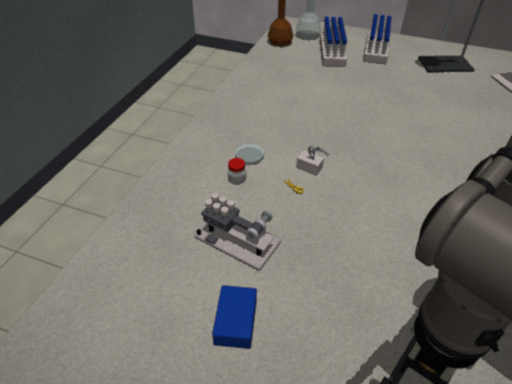

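View pics/wrist0.png

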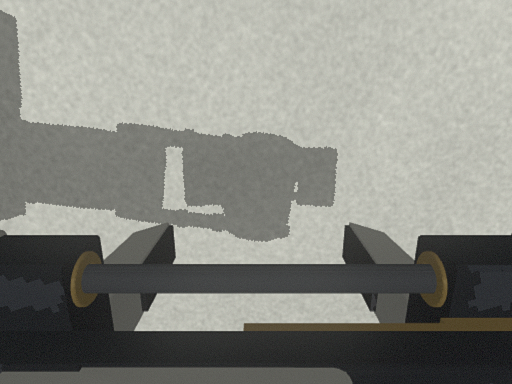

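Scene view: the clip in the white holder is at (145,258). A small grey clip lies at (108,305) and a yellow one at (190,248). The mixer is at (285,195), with the pin head apparently at (253,172). I'll enlarge these.

Run:
```python
from h import *
np.set_printoptions(precision=4,suppress=True)
crop('scene0',225,140,345,240,6,'c1'); crop('scene0',90,225,210,325,6,'c2'); crop('side0',185,180,295,275,7,'c3')
d=load('scene0')
for n,u,v in [('holder top',150,273),('clip',144,252),('small',108,308),('yellow',190,243),('head?',252,173),('lug2',271,168),('cup',265,262),('dish',231,318),('box',299,135),('rack',300,180)]:
    print(n,pt(d,u,v))
d=load('side0')
for n,u,v in [('holder',310,163),('clip',311,150),('head?',267,217),('plate',265,257)]: print(n,pt(d,u,v))
```

```text
holder top [ 0.507  -0.1964  0.0395]
clip [ 0.4922 -0.1886  0.0826]
small [ 0.4809 -0.2846  0.0085]
yellow [ 0.9493 -0.5126  0.6989]
head? [0.5253 0.1149 0.0882]
lug2 [0.5469 0.1605 0.0835]
cup [ 0.6795 -0.0633  0.0629]
dish [ 0.6813 -0.1734  0.0168]
box [0.5095 0.358  0.0518]
rack [0.638  0.1304 0.1124]
holder [ 0.4806 -0.1641  0.0384]
clip [ 0.4874 -0.1904  0.0664]
head? [0.5162 0.125  0.0819]
plate [0.4951 0.1946 0.0161]
```

View pics/c1.png

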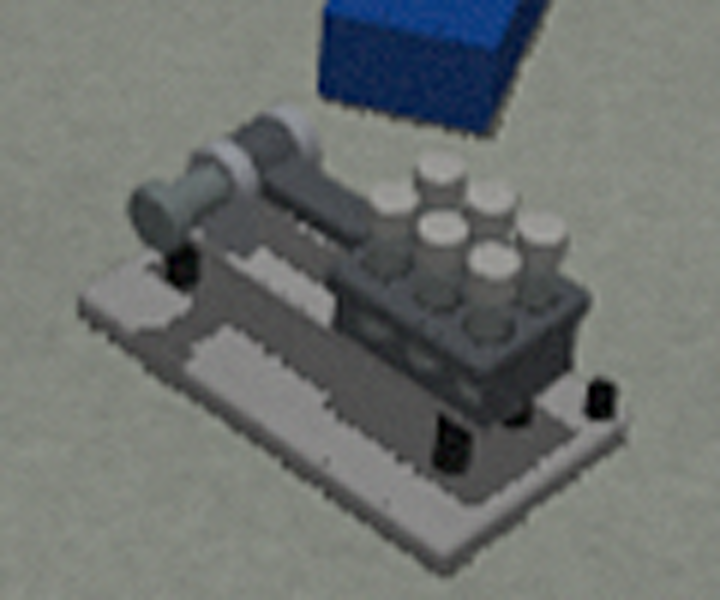

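View pics/c2.png

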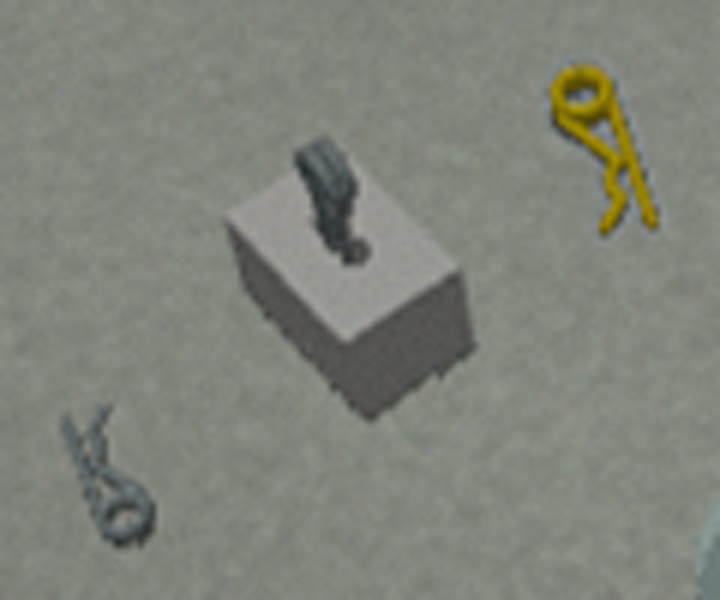

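View pics/c3.png

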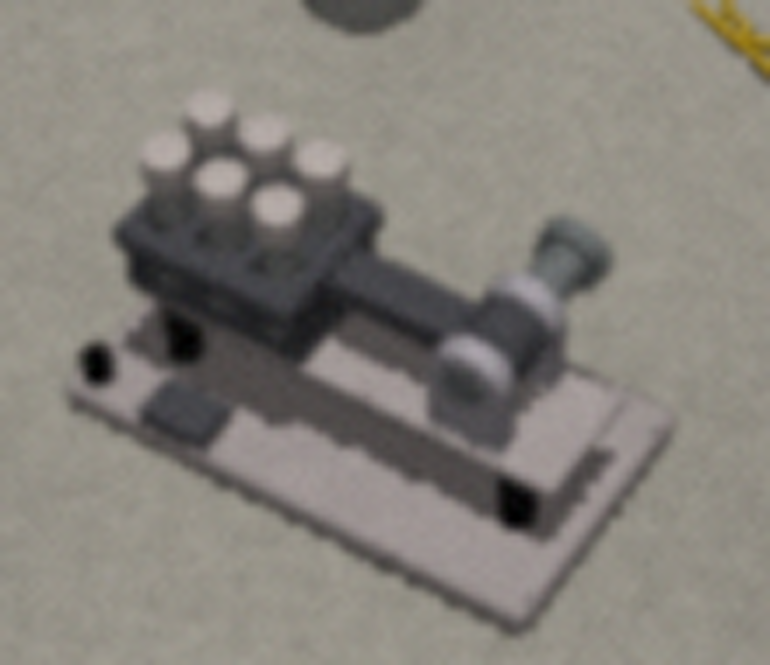

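Candidates: the yellow clip at (190,248) is excluded. The loose grey clip at (108,305) is smaller and flat on the bench. The grey clip at (145,258) stands in the white holder, so that is the one meant. Next I'll move the wrist camera over the mixer.

Emit:
{"op": "arm_command", "data": {"motion": [[[0,0,0,-0.15,-0.07,0,-1],[0,0,0,-0.3,-0.14,0,-1],[0,0,0,-0.45,-0.21,0,-1],[0,0,0,-0.6,-0.28,0,-1],[0,0,0,-0.77,-0.357,0,-1],[0,0,0,-0.77,-0.357,0,-1]]], "grip_force": 20}}

```text
time: 0.75
tool_pos: [0.3594, 0.3147, 0.2265]
tool_rot: [-3.141, 0.001, 2.799]
contact_force: [-1.6, 0.7, 0.1]
opening: 0.0489
```

Emit:
{"op": "arm_command", "data": {"motion": [[[0,0,0,-0.15,-0.07,0,-1],[0,0,0,-0.3,-0.14,0,-1],[0,0,0.074,-0.45,-0.21,0,-1],[0,0,0.074,-0.6,-0.28,0,-1],[0,0,0.074,-0.77,-0.357,-0.04,-1],[0,0,0.074,-0.77,-0.357,-0.04,-1],[0,0,0.074,-0.77,-0.357,-0.04,-1]]]}}

```text
time: 1.45
tool_pos: [0.5392, 0.1402, 0.2383]
tool_rot: [3.142, -0.001, 2.686]
contact_force: [-0.2, 0.7, -0.5]
opening: 0.0004
```

Run:
```python
from h import *
d=cam('wrist','w1'); o=robot.observe(); print(o['time'],o['tool_pos'],o['tool_rot'],o['qpos'],o['contact_force'],o['opening'])
```

```text
1.5 [0.53816703 0.14116845 0.23816226] [-3.14144720e+00 -1.53461991e-03  2.68787044e+00] [ 1.18371934e-01  3.92184645e-01  1.41588818e+00  7.28726773e-04
  1.33488890e+00 -9.98873093e-01] [ 0.68512299 -0.11101927  0.40944929] 0.0005502635826961726
```

View pics/w1.png

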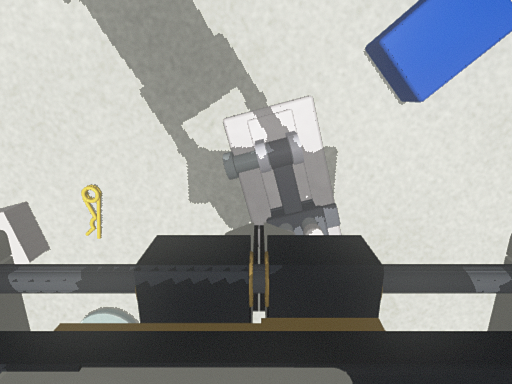

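Wrist view: the pin head is at (230,165) and its axis runs right to about (297,145), so the mixer is rotated relative to the tool. The closed fingers are at (259,230). I'll enlarge and measure.

Run:
```python
from h import *
crop('w1',205,85,345,235,5,'w1c')
```

```text
(no output)
```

View pics/w1c.png

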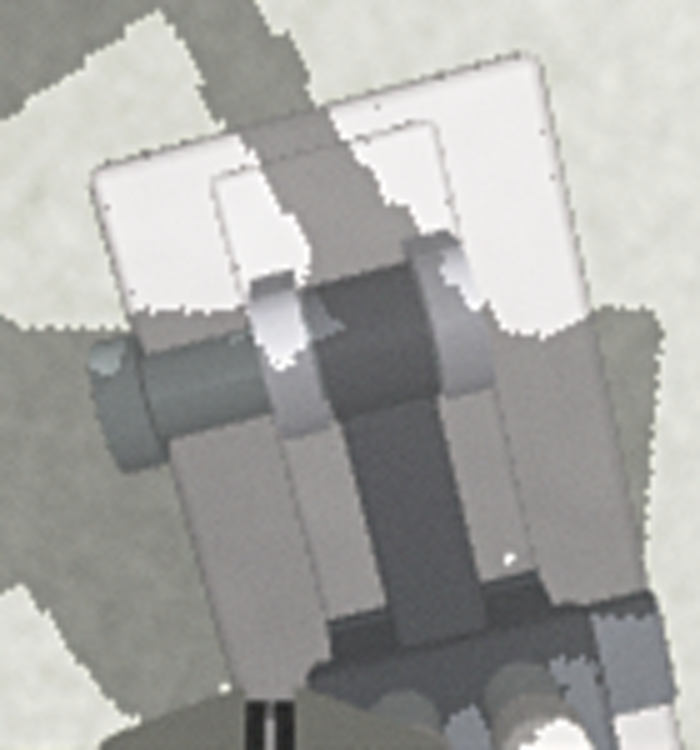

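Run:
```python
from h import *
np.set_printoptions(precision=4,suppress=True)
d=load('w1')
A=onplane(d,224.4,119,.014);B=onplane(d,313,97,.014);C=onplane(d,251.4,223,.014);D=onplane(d,333,202,.014)
print(A,B,C,D, np.linalg.norm(B-A))
print('yhead',np.degrees(np.arctan2(*(B-A)[1::-1])),'xhead',np.degrees(np.arctan2(*(C-A)[1::-1])),np.degrees(np.arctan2(*(D-B)[1::-1])))
# height masked cloud
F=f(d); v,u=np.mgrid[0:384,0:512]; z=d['z_map']
P=np.stack([(u-d['cx'])/F*z,(v-d['cy'])/F*z,z,np.ones_like(z)],-1)@d['cam_to_world'].T
np.save('pics/P1.npy',P)
th=np.arctan2(*(B-A)[1::-1]); y=np.array([np.cos(th),np.sin(th)]); x=np.array([y[1],-y[0]])
mid=(A+B)[:2]/2+x*0.045; print('origin est',mid)
m=(P[...,2]>0.05)&(P[...,2]<.1)&(u>215)&(u<310)&(v>125)&(v<185)
Q=P[m]; a=(Q[:,:2]-mid)@x; b=(Q[:,:2]-mid)@y
for lo in np.arange(-.07,.03,.004):
    k=(b>=lo)&(b<lo+.004)&(abs(a)<.03)
    if k.sum()>3: print(round(lo,3),k.sum(),'x',a[k].min().round(4),a[k].max().round(4),'top',Q[k,2].max().round(4),'x at top',a[k][np.argsort(-Q[k,2])[:6]].mean().round(4))
```

```text
[0.4775 0.1255 0.014 ] [0.5005 0.229  0.014 ] [0.6095 0.0954 0.014 ] [0.6292 0.2011 0.014 ] 0.10601251541270801
yhead 77.51298988374552 xhead -12.84501960572122 -12.225616218829746
origin est [0.5329 0.1675]
-0.058 64 x -0.0147 0.0114 top 0.0912 x at top -0.0009
-0.054 111 x -0.015 0.0109 top 0.0918 x at top 0.0008
-0.05 124 x -0.0149 0.0122 top 0.0916 x at top -0.0018
-0.046 70 x -0.0103 0.007 top 0.0862 x at top -0.0011
-0.042 71 x -0.0103 0.0072 top 0.0861 x at top -0.0013
-0.038 72 x -0.0106 0.0069 top 0.0863 x at top -0.0017
-0.034 68 x -0.0106 0.0073 top 0.0865 x at top -0.0008
-0.03 71 x -0.0107 0.0072 top 0.0863 x at top -0.0011
-0.026 83 x -0.0246 0.0112 top 0.0925 x at top -0.0019
-0.022 132 x -0.0171 0.0127 top 0.0925 x at top -0.003
-0.018 135 x -0.0171 0.0129 top 0.092 x at top -0.0019
-0.014 121 x -0.0238 0.0258 top 0.0919 x at top -0.002
-0.01 177 x -0.0159 0.0282 top 0.0913 x at top -0.0035
-0.006 184 x -0.0182 0.0296 top 0.0913 x at top -0.0012
-0.002 190 x -0.0213 0.0299 top 0.0914 x at top -0.0015
0.002 184 x -0.0162 0.0295 top 0.0917 x at top -0.004
0.006 173 x -0.0163 0.0299 top 0.0917 x at top -0.0028
0.01 139 x -0.0176 0.0123 top 0.0919 x at top -0.0029
0.014 139 x -0.023 0.0287 top 0.0924 x at top -0.0029
0.018 102 x -0.0202 0.0118 top 0.0937 x at top -0.0029
```

The mixer frame comes out square (angles agree to 0.7°): pin +y heading is 77.5°, the head face is near (0.519,0.112), the axis is about 77 mm high, and the pin stands out about 24 mm. I'll lower the closed fingers behind the head, well clear of it.

Emit:
{"op": "arm_command", "data": {"motion": [[[0,0,-0.08,-0.008,-0.13,0,-1],[0,0,-0.15,-0.015,-0.26,0,-1],[0,0,-0.15,-0.015,-0.26,0.15,-1],[0,0,-0.15,-0.015,-0.26,0.3,-1],[0,0,-0.15,-0.015,-0.26,0.45,-1],[0,0,-0.15,-0.015,-0.26,0.567,-1],[0,0,-0.15,-0.015,-0.26,0.567,-1],[0,0,-0.15,-0.015,-0.26,0.567,-1]]]}}

```text
time: 2.3
tool_pos: [0.5081, 0.0699, 0.0692]
tool_rot: [3.141, -0.001, 2.926]
contact_force: [1.5, 0.9, 0.1]
opening: 0.0006
```

Run:
```python
from h import *
d=cam('wrist','w2'); o=robot.observe(); print(o['time'],o['tool_pos'],o['tool_rot'],o['contact_force'],o['opening'])
d=cam('side','s2');crop('side0',185,180,295,275,7,'c3')
crop('s2',215,160,325,270,6,'s2c')
```

```text
2.35 [0.5091885  0.06966919 0.07025877] [3.14094721e+00 1.96153853e-03 2.92571253e+00] [-0.24302788  0.07067808  0.81055335] 0.00017634452808547128
```

View pics/w2.png

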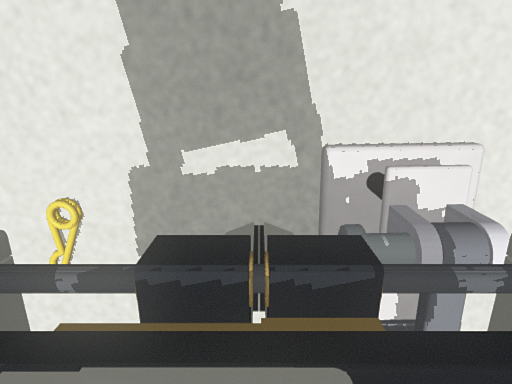

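View pics/s2c.png

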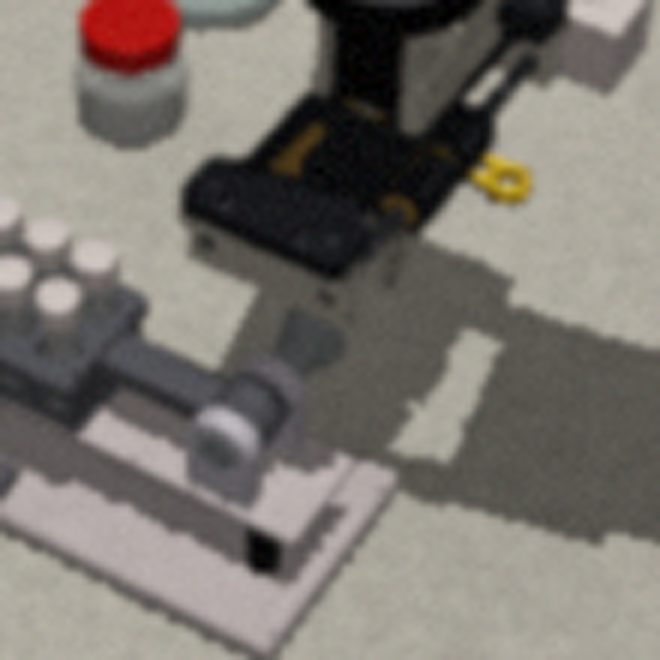

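The wrist view shows the plate edge level at row 145, so the yaw is right. The head is at (350,235), ahead of the fingers. I'll advance along tool +y.

Emit:
{"op": "arm_command", "data": {"motion": [[[0,0,0,0,0.03,0,-1],[0,0,0,0,0.06,0,-1],[0,0,0,0,0.08,0,-1],[0,0,0,0,0.08,0,-1]]]}}

```text
time: 2.8
tool_pos: [0.5142, 0.0931, 0.069]
tool_rot: [3.141, 0.001, 2.925]
contact_force: [0.4, -0.7, -0.4]
opening: 0.0005
```

Emit:
{"op": "arm_command", "data": {"motion": [[[0,0,0,0,0.007,0,-1],[0,0,0,0,0.014,0,-1],[0,0,0,0,0.014,0,-1]]]}}

```text
time: 3.1
tool_pos: [0.5147, 0.096, 0.0685]
tool_rot: [-3.141, -0.0, 2.924]
contact_force: [-0.8, -0.2, 0.9]
opening: 0.0001
```

Emit:
{"op": "arm_command", "data": {"motion": [[[0,0,0,0,0.007,0,-1],[0,0,0,0,0.014,0,-1],[0,0,0,0,0.014,0,-1]]]}}

```text
time: 3.4
tool_pos: [0.5155, 0.1002, 0.0685]
tool_rot: [-3.141, -0.0, 2.924]
contact_force: [-1.5, -2.7, 1.2]
opening: 0.0003
```

Run:
```python
from h import *
o=robot.observe(); print(o['time'],o['tool_pos'],o['tool_rot'],o['contact_force'],o['opening'])
d=cam('side','s3');d=cam('wrist','w3')
crop('s3',215,160,325,270,6,'s3c')
```

```text
3.4 [0.51551881 0.10018573 0.06852787] [-3.14141990e+00 -3.75124427e-04  2.92413061e+00] [-1.54818218 -2.71055606  1.19271211] 0.00031640233732180436
```

View pics/s3c.png

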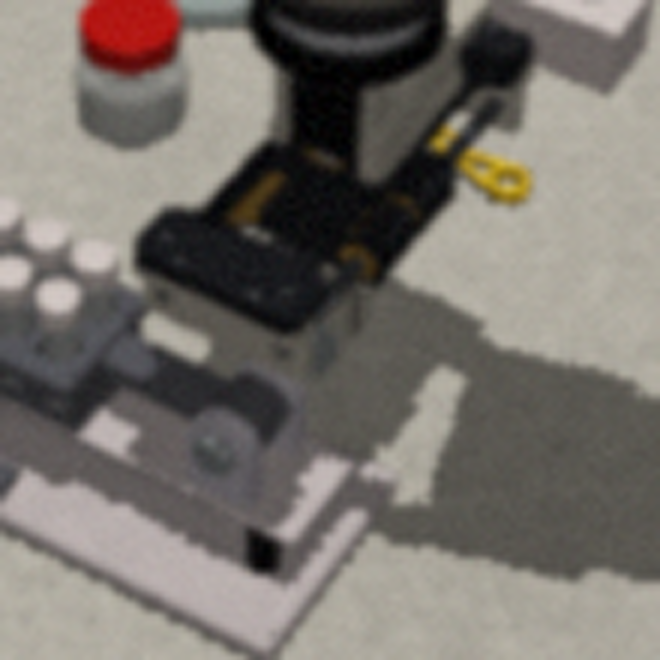

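View pics/w3.png

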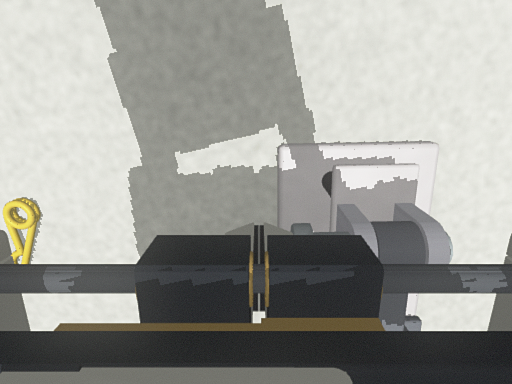

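Force along the pin is about −3 N, so the fingers are touching the head. I'll push on in gentle steps.

Emit:
{"op": "arm_command", "data": {"motion": [[[0,0,0,0,0.007,0,-1],[0,0,0,0,0.014,0,-1],[0,0,0,0,0.021,0,-1],[0,0,0,0,0.028,0,-1],[0,0,0,0,0.035,0,-1],[0,0,0,0,0.035,0,-1]]]}}

```text
time: 4.1
tool_pos: [0.5178, 0.1109, 0.0685]
tool_rot: [3.141, -0.0, 2.924]
contact_force: [-2.0, -1.5, 0.3]
opening: 0.0004
```

Emit:
{"op": "arm_command", "data": {"motion": [[[0,0,0,0,0.005,0,-1],[0,0,0,0,0.01,0,-1],[0,0,0,0,0.01,0,-1]]]}}

```text
time: 4.4
tool_pos: [0.5185, 0.1136, 0.0686]
tool_rot: [3.141, -0.0, 2.924]
contact_force: [-1.6, -2.5, 0.0]
opening: 0.0007
```

Emit:
{"op": "arm_command", "data": {"motion": [[[0,0,0,0,0.004,0,-1],[0,0,0,0,0.007,0,-1],[0,0,0,0,0.007,0,-1]]]}}

```text
time: 4.7
tool_pos: [0.519, 0.1156, 0.0686]
tool_rot: [3.142, -0.0, 2.924]
contact_force: [-2.4, -1.9, -0.2]
opening: 0.0001
```

Run:
```python
from h import *
o=robot.observe(); print(o['time'],o['tool_pos'],o['tool_rot'],o['contact_force'],o['opening'])
d=cam('side','s4');d=cam('wrist','w4')
crop('w4',270,130,450,260,4,'w4c')
```

```text
4.7 [0.51895118 0.11557607 0.06857123] [ 3.14151161e+00 -1.56585295e-04  2.92426430e+00] [-2.36127788 -1.89745964 -0.21978839] 0.00012695945312781067
```

View pics/w4c.png

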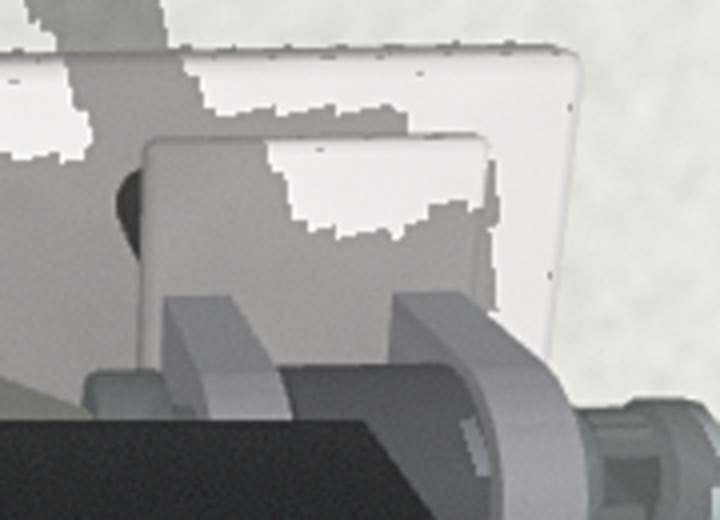

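The head is at crop (85–170,400), just short of the lug, and the far end has come out at (690,420). I'll take small steps.

Emit:
{"op": "arm_command", "data": {"motion": [[[0,0,0,0,0.004,0,-1],[0,0,0,0,0.007,0,-1],[0,0,0,0,0.007,0,-1]]]}}

```text
time: 5.1
tool_pos: [0.5195, 0.1176, 0.0686]
tool_rot: [3.141, 0.0, 2.924]
contact_force: [-1.4, -1.5, 0.4]
opening: 0.0003
```

Emit:
{"op": "arm_command", "data": {"motion": [[[0,0,0,0,0.003,0,-1],[0,0,0,0,0.005,0,-1],[0,0,0,0,0.005,0,-1]]]}}

```text
time: 5.4
tool_pos: [0.5198, 0.1191, 0.0686]
tool_rot: [3.141, 0.0, 2.924]
contact_force: [-1.9, -1.7, 0.4]
opening: 0.0005
```

Emit:
{"op": "arm_command", "data": {"motion": [[[0,0,0,0,0.003,0,-1],[0,0,0,0,0.003,0,-1]]]}}

```text
time: 5.6
tool_pos: [0.5198, 0.1192, 0.0686]
tool_rot: [-3.14, -0.0, 2.924]
contact_force: [-2.8, -6.3, 1.4]
opening: 0.0005
```

Run:
```python
from h import *
o=robot.observe(); print(o['time'],o['tool_pos'],o['contact_force'])
d=cam('wrist','w5')
crop('w5',270,130,450,260,4,'w5c')
```

```text
5.6 [0.51977793 0.11921851 0.06860788] [-2.75747023 -6.26500618  1.3967938 ]
```

View pics/w5c.png

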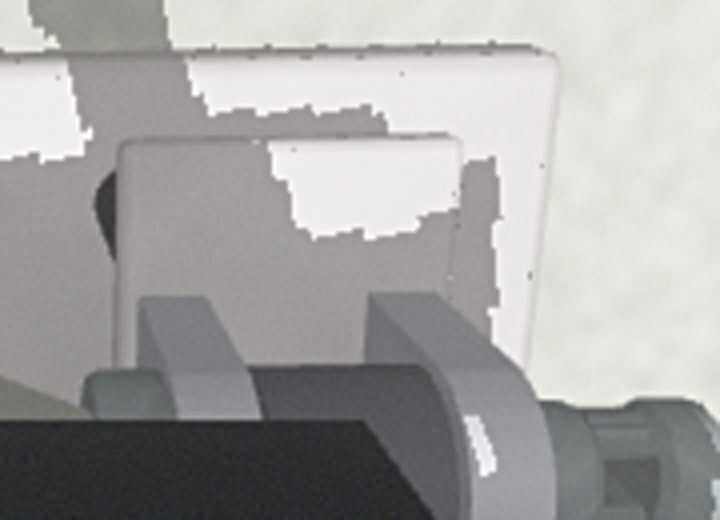

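Emit:
{"op": "arm_command", "data": {"motion": [[[0,0,0,0,0.003,0,-1],[0,0,0,0,0.003,0,-1]]]}}

```text
time: 5.85
tool_pos: [0.5197, 0.1193, 0.0685]
tool_rot: [-3.139, -0.001, 2.925]
contact_force: [-4.1, -9.6, 1.7]
opening: 0.0006
```

Emit:
{"op": "arm_command", "data": {"motion": [[[0,0,0,0,0.003,0,-1],[0,0,0,0,0.003,0,-1]]]}}

```text
time: 6.05
tool_pos: [0.5198, 0.1194, 0.0684]
tool_rot: [-3.138, -0.001, 2.925]
contact_force: [-4.7, -14.7, -0.6]
opening: 0.0003
```

Run:
```python
from h import *
o=robot.observe(); print(o['time'],o['tool_pos'],o['contact_force'])
```

```text
6.05 [0.51976602 0.11938865 0.06840833] [ -4.65690663 -14.66551151  -0.5639222 ]
```

The tool stopped moving while the force rose to 15 N, so the pin is home against its stop. I'll back off, lift, and look at the hole from above.

Emit:
{"op": "arm_command", "data": {"motion": [[[0,0,0,0,-0.1,0,-1],[0,0,0,0,-0.1,0,-1],[0,0,0,0,-0.1,-0.16,-1],[0,0,0,0,-0.1,-0.32,-1],[0,0,0,-0.01,0,-0.45,-1],[0,0,0,-0.02,0.15,-0.5,-1],[0,0,0,-0.02,0.275,-0.5,-1],[0,0,0,-0.02,0.275,-0.5,-1]]]}}

```text
time: 6.85
tool_pos: [0.5451, 0.2059, 0.2196]
tool_rot: [3.138, 0.003, 2.928]
contact_force: [0.1, -0.3, -0.6]
opening: 0.0002
```

Emit:
{"op": "arm_command", "data": {"motion": [[[0,0,0,0,0,0,0],[0,0,0,0,0,0,0]]]}}

```text
time: 7.05
tool_pos: [0.5439, 0.2006, 0.2184]
tool_rot: [-3.142, -0.0, 2.924]
contact_force: [0.1, -0.3, -0.4]
opening: 0.012
```

Run:
```python
from h import *
o=robot.observe(); print(o['time'],o['tool_pos'],o['tool_rot'],o['contact_force'])
d=cam('wrist','w6')
crop('w6',190,110,340,235,5,'w6c')
```

```text
7.05 [0.54386738 0.20058185 0.2184159 ] [-3.14154130e+00 -2.47413145e-04  2.92398460e+00] [ 0.05356848 -0.27195505 -0.37975938]
```

View pics/w6.png

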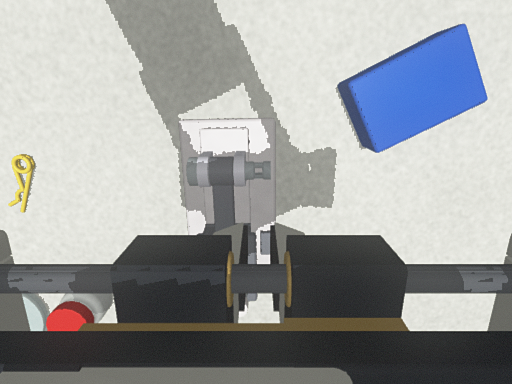

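View pics/w6c.png

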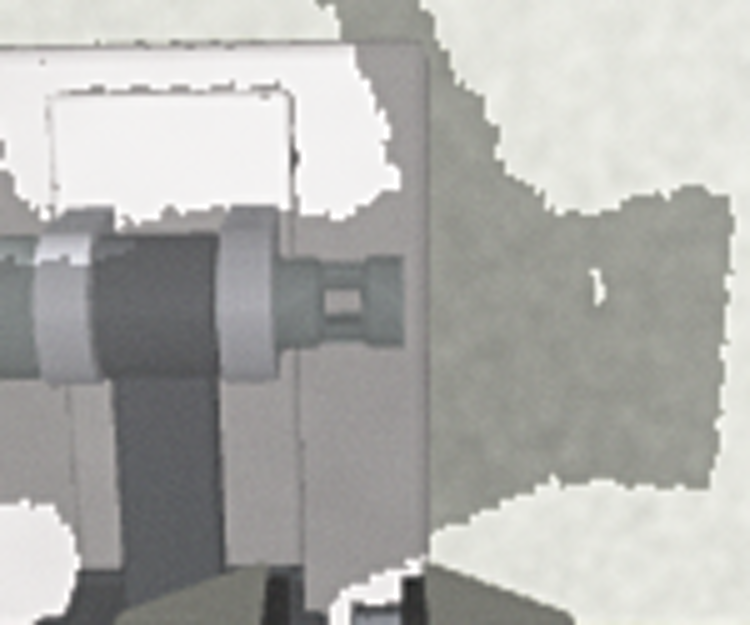

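The hole is at wrist pixel (258.6,170.2). Its through-light is visible, and it is centred in the groove and between the shank edges.

Run:
```python
from h import *
np.set_printoptions(precision=4,suppress=True)
d=load('w6')
print('hole',onplane(d,258.6,170.2,.076),pt(d,255,165)); 
c=d['cam_to_world'];print(c)
# pin dir via shank end and head at axis
L=onplane(d,190.5,170.2,.076); print('head',L, pt(d,192,170))
for (a,b) in [((179,118.7),(274,118.7))]:
    A=onplane(d,*a,.014);B=onplane(d,*b,.014);print(A,B,np.degrees(np.arctan2(*(B-A)[1::-1])))
from scipy.spatial.transform import Rotation as R
T=np.eye(4);T[:3,:3]=R.from_euler('xyz',robot.observe()['tool_rot']).as_matrix();T[:3,3]=robot.observe()['tool_pos']
tc=np.linalg.inv(T)@c; print(tc); np.save('tc.npy',tc)
s=load('scene0')
# holder corners in scene crop c2: top face
for u,v in [(90+228/6,225+215/6),(90+345/6,225+340/6),(90+462/6,225+268/6)]: print(onplane(s,u,v,.04))
```

```text
hole [0.5378 0.2019 0.076 ] [0.531  0.1999 0.0807]
[[ 0.2156  0.9369  0.2752  0.4695]
 [ 0.9765 -0.2066 -0.0615  0.2171]
 [-0.0007  0.282  -0.9594  0.3767]
 [ 0.      0.      0.      1.    ]]
head [0.5236 0.1375 0.076 ] [0.5209 0.143  0.0914]
[0.4752 0.1247 0.014 ] [0.4981 0.2282 0.014 ] 77.55457121530156
[[ 0.0011 -0.9593 -0.2822  0.0764]
 [ 1.      0.0012 -0.0003  0.0004]
 [ 0.0006 -0.2822  0.9593 -0.1582]
 [ 0.      0.      0.      1.    ]]
[ 0.4515 -0.2003  0.04  ]
[ 0.5179 -0.2138  0.04  ]
[ 0.528  -0.1721  0.04  ]
```

Emit:
{"op": "arm_command", "data": {"motion": [[[0,0,0,-0.015,-0.16,0,0],[0,0,0,-0.03,-0.32,0,0],[0,0,0,-0.045,-0.48,0,0],[0,0,0,-0.06,-0.65,0,0],[0,0,0,-0.06,-0.65,0,0]]]}}

```text
time: 7.6
tool_pos: [0.5187, 0.0006, 0.2188]
tool_rot: [-3.14, 0.0, 2.917]
contact_force: [0.1, 0.2, -0.2]
opening: 0.0456
```

Emit:
{"op": "arm_command", "data": {"motion": [[[0,0,0,-0.015,-0.16,0,0],[0,0,0,-0.03,-0.32,0,0],[0,0,0,-0.045,-0.48,0,0],[0,0,0,-0.06,-0.65,0,0],[0,0,0,-0.06,-0.65,0,0],[0,0,0,-0.06,-0.65,0,0],[0,0,0,-0.06,-0.65,0,0]]]}}

```text
time: 8.3
tool_pos: [0.495, -0.1867, 0.2186]
tool_rot: [3.141, -0.0, 2.924]
contact_force: [0.1, -0.7, -0.4]
opening: 0.0459
```

Run:
```python
from h import *
o=robot.observe(); print(o['time'],o['tool_pos'],o['tool_rot'],o['contact_force'])
d=cam('wrist','w7')
crop('w7',190,110,340,235,5,'w7c')
```

```text
8.3 [ 0.49504513 -0.18665308  0.21855337] [ 3.14076389e+00 -2.03627246e-04  2.92429587e+00] [ 0.06345905 -0.71970033 -0.38133564]
```

View pics/w7.png

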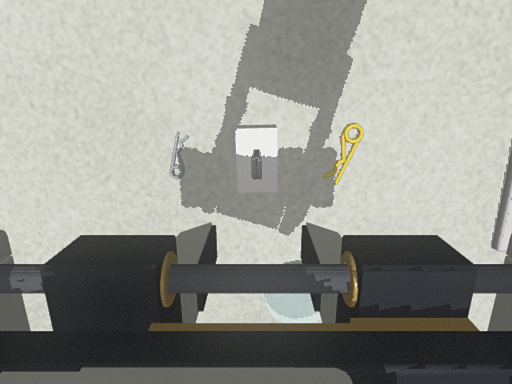

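View pics/w7c.png

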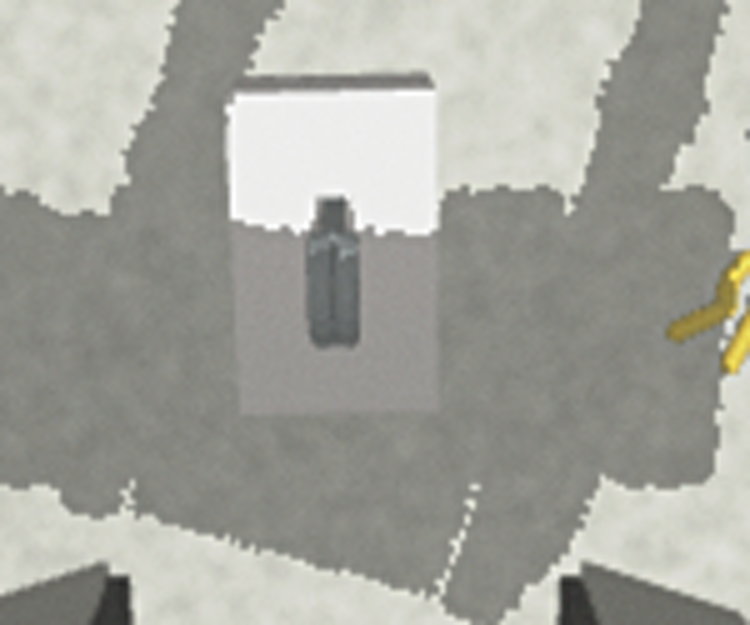

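The clip's coil is at wrist (256.6,168), flat sides facing left and right. A leg shows on the upper (tool +x) side. The holder edges are square with the picture.

Run:
```python
from h import *
np.set_printoptions(precision=4,suppress=True)
d=load('w7')
c=[onplane(d,u,v,.04) for u,v in [(236.2,128.4),(277.2,128.2),(238,192.4),(277.6,192)]]
print(c, np.mean(c,0))
for a,b in [(0,1),(2,3)]: print(np.linalg.norm(c[a]-c[b]),np.degrees(np.arctan2(*(c[b]-c[a])[1::-1])))
for a,b in [(0,2),(1,3)]: print(np.linalg.norm(c[a]-c[b]),np.degrees(np.arctan2(*(c[b]-c[a])[1::-1])))
print('coil',onplane(d,256.6,168,.072))
for v in range(148,184,2): print(v,pt(d,254,v),pt(d,259,v))
```

```text
[array([ 0.4484, -0.2002,  0.04  ]), array([ 0.4574, -0.1584,  0.04  ]), array([ 0.5169, -0.2147,  0.04  ]), array([ 0.5258, -0.1718,  0.04  ])] [ 0.4871 -0.1863  0.04  ]
0.04281970211969838 77.84808790404232
0.043806441122616155 78.17591998391144
0.06993172401151443 -11.927688589016853
0.06969192594886633 -11.116223656353004
coil [ 0.4873 -0.1869  0.072 ]
148 [ 0.4724 -0.1866  0.0405] [ 0.4735 -0.1814  0.0408]
150 [ 0.4796 -0.1886  0.0085] [ 0.4809 -0.1829  0.0087]
152 [ 0.4768 -0.1876  0.0393] [ 0.4832 -0.1835  0.0085]
154 [ 0.4763 -0.1873  0.0544] [ 0.4851 -0.1839  0.0109]
156 [ 0.4751 -0.1867  0.0725] [ 0.476  -0.182   0.0733]
158 [ 0.4764 -0.187   0.0755] [ 0.4772 -0.1823  0.0769]
160 [ 0.4774 -0.1871  0.0803] [ 0.4788 -0.1826  0.0785]
162 [ 0.4789 -0.1875  0.0821] [ 0.4801 -0.1829  0.0813]
164 [ 0.4807 -0.1878  0.0828] [ 0.4819 -0.1833  0.0819]
166 [ 0.4828 -0.1883  0.0815] [ 0.4834 -0.1836  0.0837]
168 [ 0.4844 -0.1887  0.0828] [ 0.4852 -0.184   0.084 ]
170 [ 0.4864 -0.1891  0.0824] [ 0.4871 -0.1844  0.0837]
172 [ 0.4879 -0.1895  0.084 ] [ 0.4892 -0.1849  0.0829]
174 [ 0.49   -0.1899  0.0834] [ 0.491  -0.1853  0.0832]
176 [ 0.492  -0.1904  0.0829] [ 0.4934 -0.1858  0.0815]
178 [ 0.4945 -0.191   0.0805] [ 0.4957 -0.1863  0.08  ]
180 [ 0.5066 -0.1942  0.041 ] [ 0.5079 -0.1889  0.0405]
182 [ 0.5092 -0.1948  0.0395] [ 0.51   -0.1894  0.0408]
```

Emit:
{"op": "arm_command", "data": {"motion": [[[0,0,-0.005,0.027,-0.006,0.1,0],[0,0,-0.005,0.027,-0.006,0.25,0],[0,0,-0.005,0.027,-0.006,0.4,0],[0,0,-0.005,0.027,-0.006,0.5,0],[0,0,-0.005,0.027,-0.006,0.552,0],[0,0,-0.005,0.027,-0.006,0.552,0],[0,0,-0.005,0.027,-0.006,0.552,0]]]}}

```text
time: 9.05
tool_pos: [0.4874, -0.1868, 0.0536]
tool_rot: [3.142, 0.0, 2.934]
contact_force: [-0.1, 0.4, 0.3]
opening: 0.0457
```

Run:
```python
from h import *
o=robot.observe(); print(o['time'],o['tool_pos'],o['tool_rot'],o['contact_force'],o['opening'])
d=cam('wrist','w8');d=cam('scene','sc8')
crop('sc8',90,205,210,305,6,'sc8c')
```

```text
9.05 [ 0.48736267 -0.18676543  0.05355794] [3.14151230e+00 4.36702256e-04 2.93371477e+00] [-0.12377822  0.40667066  0.27911008] 0.0457413695111312
```

View pics/w8.png

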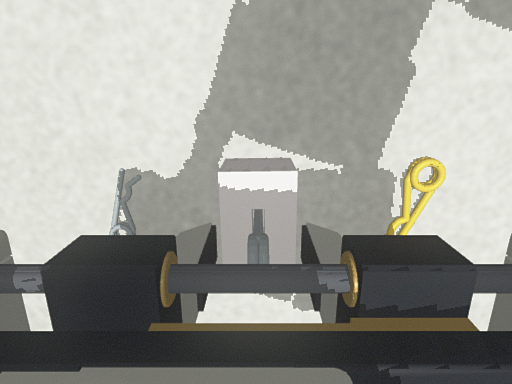

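View pics/sc8c.png

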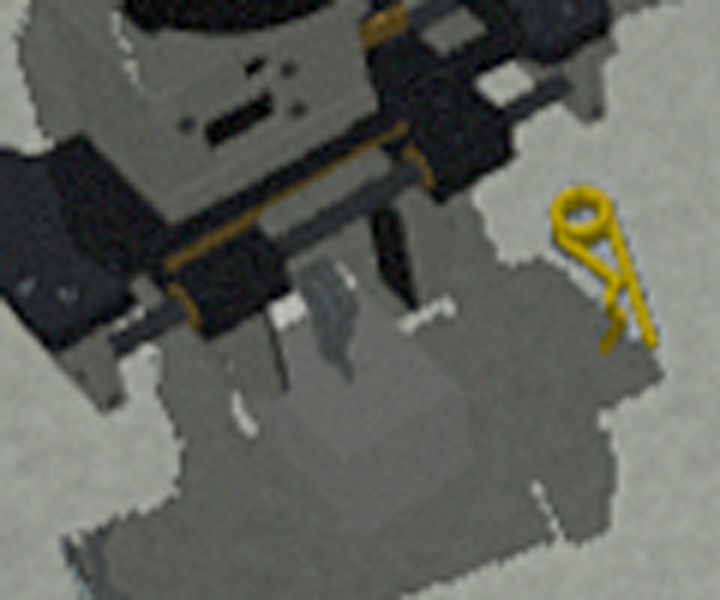

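The coil at column 258 is centred between the fingers (212 and 302). I'll grip it and lift.

Emit:
{"op": "arm_command", "data": {"motion": [[[0,0,0,0,0,0,-1],[0,0,0,0,0,0,-1],[0,0,0,0,0,0,-1],[0,0,0,0,0,0,-1],[0,0,0,0,0,0,-1]]], "grip_force": 45}}

```text
time: 9.65
tool_pos: [0.4868, -0.1878, 0.0531]
tool_rot: [3.142, 0.0, 2.932]
contact_force: [-0.6, 0.2, -0.1]
opening: 0.0106
```

Emit:
{"op": "arm_command", "data": {"motion": [[[0,0,0,0,0,-0.03,-1],[0,0,0,0,0,-0.08,-1],[0,0,0,0,0,-0.16,-1],[0,0,0,0,0,-0.28,-1],[0,0,0,0,0,-0.42,-1],[0,0,0,0,0,-0.5,-1],[0,0,0,0,0,-0.5,-1]]]}}

```text
time: 10.35
tool_pos: [0.4884, -0.1886, 0.2073]
tool_rot: [-3.139, 0.008, 2.932]
contact_force: [-0.5, -0.6, -1.0]
opening: 0.0097
```

Run:
```python
from h import *
o=robot.observe(); print(o['time'],o['tool_pos'],o['tool_rot'],o['contact_force'],o['opening'])
d=cam('wrist','w9');d=cam('scene','sc9');cam('side','s9')
crop('sc9',90,175,210,275,6,'sc9c');crop('s9',250,80,350,180,6,'s9c')
crop('w9',215,170,300,240,8,'w9c')
```

```text
10.35 [ 0.48843788 -0.18864369  0.2073424 ] [-3.1392626   0.00779444  2.93209387] [-0.45835308 -0.63693075 -1.02313896] 0.009656675339069037
```

View pics/w9.png

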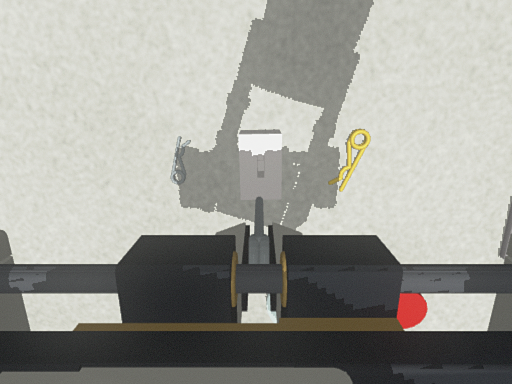

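View pics/sc9c.png

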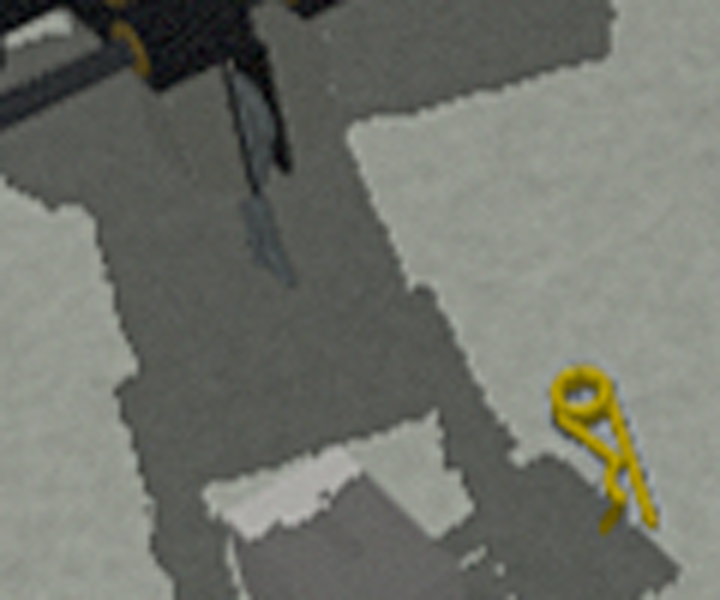

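View pics/s9c.png

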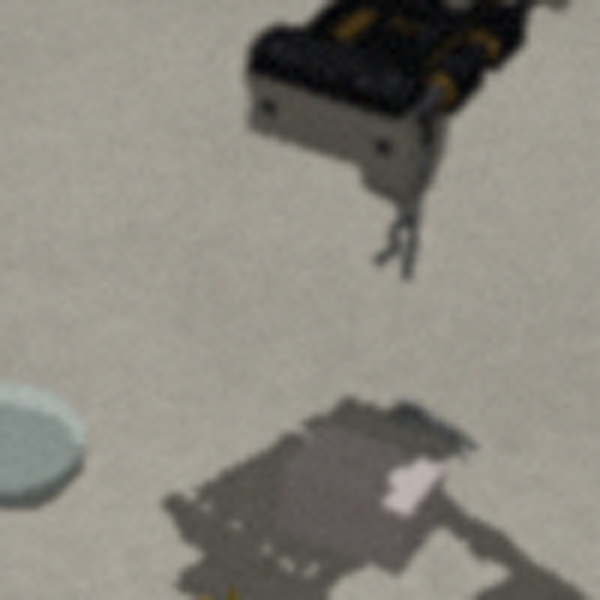

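View pics/w9c.png

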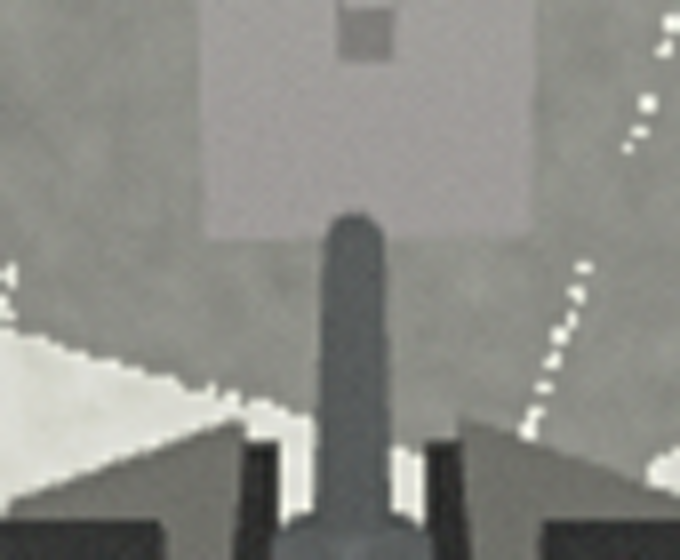

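The side view shows the sprung, flared leg on the world +x side and the straight leg on the robot side, facing the wrist camera. The tip is at wrist (259.4,196.9). I'll compare that with the expected grasp geometry.

Run:
```python
from h import *
np.set_printoptions(precision=4,suppress=True)
d=load('w9'); tc=np.load('tc.npy'); F=f(d)
def pj(p): q=np.linalg.inv(tc)@np.append(p,1); return q[0]/q[2]*F+d['cx'],q[1]/q[2]*F+d['cy'],q[2]
print('exp tip center',pj([.009,0,.045]),'leg at coil-25',pj([.009,0,.006]), 'TCP',pj([0,0,0]))
def tl(u,v): # tool frame from depth
    z=d['z_map'][int(round(v)),int(round(u))]; return (tc@np.array([(u-d['cx'])/F*z,(v-d['cy'])/F*z,z,1]))[:3]
for v in range(197,234,3): print(v,tl(258,v),tl(259,v),tl(260,v))
# left/right edges of the leg by depth
for v in range(198,232,4):
    r=d['z_map'][v,240:280]; k=np.where((r>0)&(r<.26))[0]; print(v,240+k.min() if len(k) else None,240+k.max() if len(k) else None, r[k].min() if len(k) else None)
```

```text
exp tip center (np.float64(258.0365303350109), np.float64(199.2930849426007), np.float64(0.21397490057585905)) leg at coil-25 (np.float64(257.888168684696), np.float64(221.45622336126257), np.float64(0.17656036355616506)) TCP (np.float64(257.85171831821174), np.float64(241.04547554875103), np.float64(0.17334433911145955))
197 [ 0.0117 -0.      0.0416] [0.0119 0.0006 0.0411] [0.0118 0.0013 0.0412]
200 [ 0.012  -0.      0.0347] [0.012  0.0006 0.0346] [0.0115 0.0013 0.0361]
203 [0.012  0.     0.0288] [0.012  0.0006 0.0287] [0.0113 0.0013 0.0307]
206 [0.0117 0.     0.0239] [0.0121 0.0006 0.0229] [0.0118 0.0012 0.0237]
209 [0.0119 0.     0.018 ] [0.0123 0.0006 0.017 ] [0.012  0.0012 0.0177]
212 [0.0117 0.     0.0136] [0.012  0.0006 0.0128] [0.012  0.0012 0.013 ]
215 [0.0121 0.0001 0.0078] [0.0124 0.0006 0.0072] [0.012  0.0012 0.0082]
218 [0.0118 0.0001 0.0041] [0.0117 0.0006 0.0043] [0.0115 0.0012 0.0048]
221 [ 0.0117  0.0001 -0.    ] [ 0.0123  0.0006 -0.0013] [ 0.0121  0.0011 -0.0008]
224 [ 0.0123  0.0001 -0.0056] [ 0.0119  0.0006 -0.0046] [ 0.0119  0.0011 -0.0045]
227 [ 0.0116  0.0001 -0.0078] [ 0.012   0.0006 -0.0087] [ 0.0119  0.0011 -0.0084]
230 [ 0.0121  0.0001 -0.0126] [ 0.0116  0.0006 -0.0115] [ 0.012   0.0011 -0.0125]
233 [ 0.0116  0.0001 -0.0152] [ 0.0122  0.0006 -0.0164] [ 0.0117  0.0011 -0.0152]
198 256 261 0.20676905
202 255 262 0.19938436
206 255 262 0.19187292
210 255 262 0.18603602
214 255 262 0.1781705
218 255 263 0.1731585
222 255 263 0.16755763
226 240 279 0.16168392
230 240 279 0.1578616
```

The held clip is upright: the leg centre is at tool x +9.5, y +0.5 mm, with the tip about 45 mm below the TCP. I'll carry it to the pin.

Emit:
{"op": "arm_command", "data": {"motion": [[[0,0,0,0.004,0.07,0,-1],[0,0,0,0.01,0.18,0,-1],[0,0,0,0.017,0.3,0,-1],[0,0,0,0.024,0.42,0,-1],[0,0,0,0.031,0.54,0,-1],[0,0,0,0.037,0.65,0,-1]]]}}

```text
time: 11.1
tool_pos: [0.5155, 0.007, 0.2011]
tool_rot: [-3.142, -0.004, 2.932]
contact_force: [0.9, 0.5, 0.0]
opening: 0.0096
```

Emit:
{"op": "arm_command", "data": {"motion": [[[0,0,0.005,0.007,0.12,0,-1],[0,0,0.005,0.014,0.24,0,-1],[0,0,0.005,0.021,0.36,0,-1],[0,0,0.005,0.028,0.48,0,-1],[0,0,0.005,0.034,0.59,0,-1],[0,0,0.005,0.037,0.65,0,-1],[0,0,0.005,0.037,0.65,0,-1],[0,0,0.005,0.037,0.65,0,-1]]]}}

```text
time: 11.9
tool_pos: [0.5457, 0.1976, 0.202]
tool_rot: [-3.14, -0.002, 2.925]
contact_force: [0.1, -0.5, -0.5]
opening: 0.0096
```

Run:
```python
from h import *
d=cam('wrist','w10');o=robot.observe(); print(o['time'],o['tool_pos'],o['tool_rot'],o['contact_force'],o['opening'])
crop('w10',200,150,320,240,6,'w10c')
```

```text
11.95 [0.54584016 0.19717998 0.20231219] [-3.14040173e+00 -1.27718359e-03  2.92355102e+00] [-0.06897823 -0.19648222 -0.52245685] 0.00945719667341277
```

View pics/w10c.png

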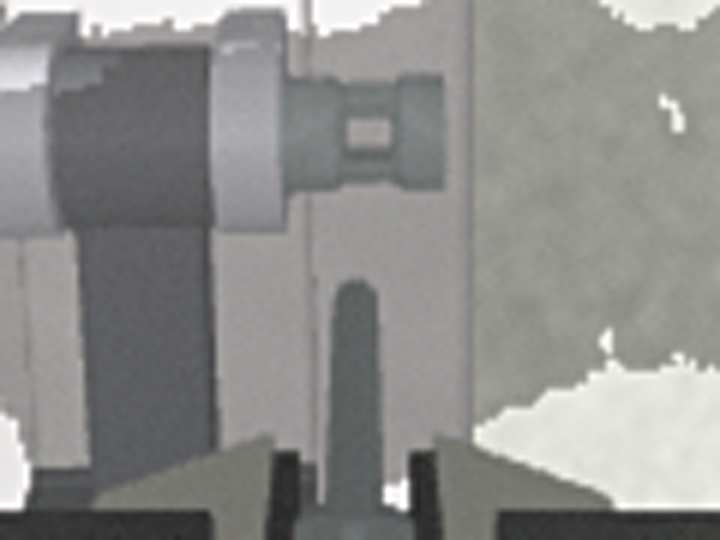

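The hole is at (261.5,172.1) and the leg tip at (259.2,197). I'll compute the offset in the tool frame.

```bash
cat >> h.py <<'E'
tc=np.load('tc.npy')
def tl(d,u,v,Z):
    "tool-frame point on plane tool-z=Z"
    F=f(d); r=tc[:3,:3]@np.array([(u-d['cx'])/F,(v-d['cy'])/F,1]); o=tc[:3,3]; return o+r*(Z-o[2])/r[2]
def pj(d,p):
    F=f(d);q=np.linalg.inv(tc)@np.append(p,1); return q[0]/q[2]*F+d['cx'],q[1]/q[2]*F+d['cy']
def tcloud(d):
    F=f(d); v,u=np.mgrid[0:384,0:512]; z=d['z_map']
    return np.stack([(u-d['cx'])/F*z,(v-d['cy'])/F*z,z,np.ones_like(z)],-1)@tc.T
E
python3 - <<'E'
from h import *
np.set_printoptions(precision=4,suppress=True)
d=load('w10')
print('hole tool frame',tl(d,261.5,172.1,.2023-.076),'leg y',tl(d,259.2,200,.04))
P=tcloud(d)
# shank section left of groove col 250-254, right 269-272
for u in (250,252,254,269,271):
    k=[(v,P[v,u,0].round(4),P[v,u,2].round(4)) for v in range(162,183,2)]; print(u,P[170,u,1].round(4),k)
E
```

```text
hole tool frame [0.0083 0.003  0.1263] leg y [0.0102 0.0008 0.04  ]
250 -0.0073 [(162, np.float64(0.0116), np.float64(0.1558)), (164, np.float64(0.0166), np.float64(0.1227)), (166, np.float64(0.0152), np.float64(0.1208)), (168, np.float64(0.014), np.float64(0.1179)), (170, np.float64(0.0124), np.float64(0.117)), (172, np.float64(0.0106), np.float64(0.1172)), (174, np.float64(0.0087), np.float64(0.1175)), (176, np.float64(0.007), np.float64(0.1168)), (178, np.float64(0.005), np.float64(0.1176)), (180, np.float64(0.0024), np.float64(0.1201)), (182, np.float64(-0.0086), np.float64(0.1536))]
252 -0.0055 [(162, np.float64(0.0051), np.float64(0.1873)), (164, np.float64(0.0168), np.float64(0.1218)), (166, np.float64(0.0151), np.float64(0.1215)), (168, np.float64(0.014), np.float64(0.1182)), (170, np.float64(0.0122), np.float64(0.1178)), (172, np.float64(0.0107), np.float64(0.1167)), (174, np.float64(0.0089), np.float64(0.1164)), (176, np.float64(0.0073), np.float64(0.1156)), (178, np.float64(0.0053), np.float64(0.1162)), (180, np.float64(0.003), np.float64(0.1182)), (182, np.float64(-0.0177
[... 907 characters left out ...]
64(0.0067), np.float64(0.118)), (178, np.float64(0.005), np.float64(0.1177)), (180, np.float64(0.0026), np.float64(0.1195)), (182, np.float64(-0.0182), np.float64(0.1891))]
271 0.0114 [(162, np.float64(0.0177), np.float64(0.1264)), (164, np.float64(0.0167), np.float64(0.1223)), (166, np.float64(0.0155), np.float64(0.1194)), (168, np.float64(0.0139), np.float64(0.1188)), (170, np.float64(0.0122), np.float64(0.1182)), (172, np.float64(0.0106), np.float64(0.1171)), (174, np.float64(0.0089), np.float64(0.1166)), (176, np.float64(0.007), np.float64(0.1167)), (178, np.float64(0.0052), np.float64(0.1167)), (180, np.float64(0.0025), np.float64(0.1199)), (182, np.float64(-0.0179), np.float64(0.188))]
```

Emit:
{"op": "arm_command", "data": {"motion": [[[0,0,0,-0.004,0.0077,0.07,-1],[0,0,0,-0.004,0.0077,0.14,-1],[0,0,0,-0.004,0.0077,0.2,-1],[0,0,0,-0.004,0.0077,0.2,-1],[0,0,0,-0.004,0.0077,0.2,-1]]]}}

```text
time: 12.45
tool_pos: [0.548, 0.1993, 0.1434]
tool_rot: [-3.141, -0.0, 2.923]
contact_force: [0.2, -0.1, -0.4]
opening: 0.0095
```

Run:
```python
from h import *
d=cam('wrist','w11');o=robot.observe(); print(o['time'],o['tool_pos'],o['tool_rot'],o['contact_force'],o['opening'])
crop('w11',220,160,310,235,8,'w11c'); cam('side','s11');crop('s11',215,150,315,250,6,'s11c')
```

```text
12.5 [0.54846158 0.19961489 0.14406127] [3.14105252e+00 1.29358045e-03 2.92305557e+00] [ 0.31464581  0.04216957 -1.61077871] 0.009634586969862063
```

View pics/w11c.png

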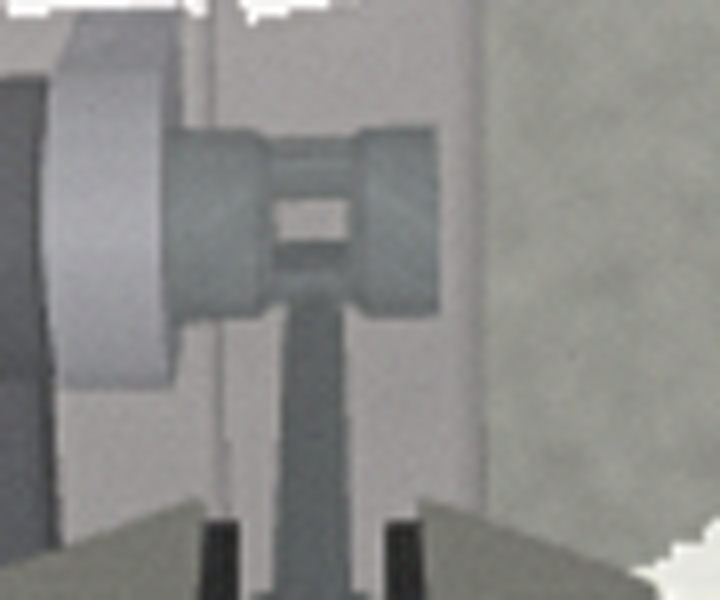

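View pics/s11c.png

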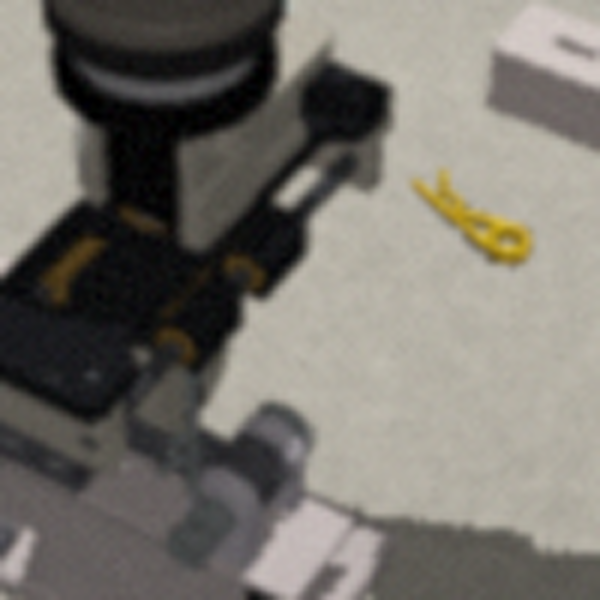

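Run:
```python
from h import *
np.set_printoptions(precision=4,suppress=True)
d=load('w11')
print('hole',tl(d,259.0,187.9,.0679),'tip y',tl(d,259.5,199,.043)); P=tcloud(d)
for v in range(199,226,4): print(v,P[v,259:261].round(4)[:,:3].tolist())
for u in (243,245,247,271,273):
    Q=P[:,u]; k=(Q[:,2]<.08)&(Q[:,2]>.04)&(np.arange(384)>170)&(np.arange(384)<205); q=Q[k]
    # circle fit radius 9
    from scipy.optimize import least_squares
    s=least_squares(lambda c: np.hypot(q[:,0]-c[0],q[:,2]-c[1])-.009,[.009,.068],loss='soft_l1',f_scale=.0005); print(u,q[:,1].mean().round(4),s.x,k.sum())
```

```text
hole [0.0103 0.0007 0.0679] tip y [0.0099 0.001  0.043 ]
199 [[0.0122, 0.0006, 0.036], [0.0117, 0.0013, 0.0375]]
203 [[0.0118, 0.0006, 0.0292], [0.0118, 0.0013, 0.0293]]
207 [[0.0118, 0.0006, 0.022], [0.0119, 0.0012, 0.0217]]
211 [[0.0119, 0.0006, 0.0148], [0.0118, 0.0012, 0.0151]]
215 [[0.0119, 0.0006, 0.0083], [0.0117, 0.0012, 0.0088]]
219 [[0.0119, 0.0006, 0.0025], [0.0115, 0.0012, 0.0034]]
223 [[0.0122, 0.0006, -0.0039], [0.0122, 0.0011, -0.004]]
243 -0.0108 [0.0105 0.0672] 24
245 -0.0094 [0.0104 0.0673] 24
247 -0.0079 [0.0108 0.0676] 24
271 0.0092 [0.011  0.0676] 24
273 0.0107 [0.0109 0.0675] 24
```

The leg needs +1.0 mm in tool x and −0.3 mm in y. I'll correct that and lower until the tip should be at the mouth of the hole.

Emit:
{"op": "arm_command", "data": {"motion": [[[0,0,0,0.0033,-0.001,0,-1],[0,0,0,0.0033,-0.001,0.02,-1],[0,0,0,0.0033,-0.001,0.035,-1],[0,0,0,0.0033,-0.001,0.045,-1],[0,0,0,0.0033,-0.001,0.045,-1]]]}}

```text
time: 13.05
tool_pos: [0.5464, 0.2003, 0.1288]
tool_rot: [-3.141, -0.001, 2.924]
contact_force: [0.0, 0.6, -0.4]
opening: 0.0098
```

Run:
```python
from h import *
d=cam('wrist','w12');o=robot.observe(); print(o['time'],o['tool_pos'],o['tool_rot'],o['contact_force'],o['opening'])
crop('w12',220,160,310,235,8,'w12c')
```

```text
13.1 [0.54663694 0.20029287 0.12914617] [-3.14138683e+00 -6.35388015e-04  2.92426684e+00] [ 0.29490817 -0.54653341 -0.88385161] 0.009731016611643497
```

View pics/w12c.png

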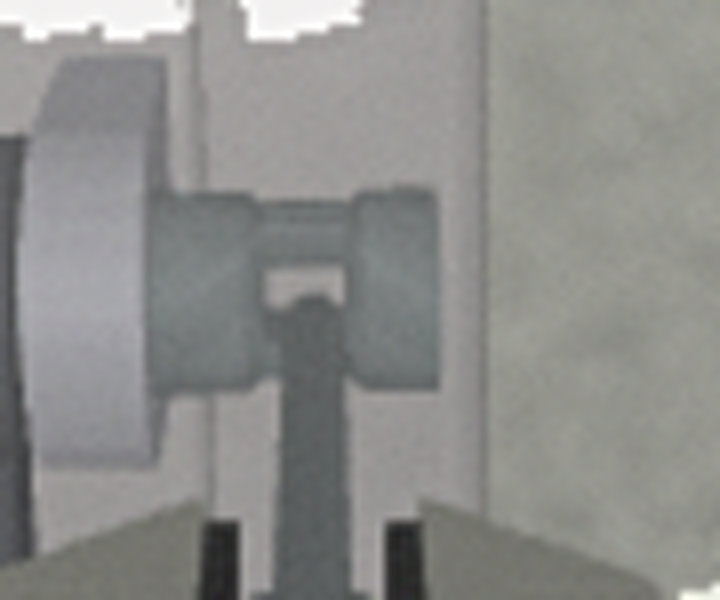

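Run:
```python
from h import *
np.set_printoptions(precision=4,suppress=True)
d=load('w12')
print('hole',tl(d,220+306/8,160+290/8,.053),'tip',tl(d,220+315/8,199,.043)); P=tcloud(d)
for v in range(199,226,4): print(v,P[v,259:261].round(4)[:,:3].tolist())
from scipy.optimize import least_squares
for u in (242,244,246,248,267,269,271,273):
    Q=P[:,u]; k=(Q[:,2]<.068)&(Q[:,2]>.03)&(np.arange(384)>176)&(np.arange(384)<212); q=Q[k]
    s=least_squares(lambda c: np.hypot(q[:,0]-c[0],q[:,2]-c[1])-.009,[.009,.053],loss='soft_l1',f_scale=.0005); print(u,q[:,1].mean().round(4),s.x,k.sum())
```

```text
hole [0.0086 0.0001 0.053 ] tip [0.0099 0.0009 0.043 ]
199 [[0.0116, 0.0006, 0.0377], [0.0119, 0.0013, 0.037]]
203 [[0.0121, 0.0006, 0.0283], [0.0116, 0.0013, 0.0298]]
207 [[0.0118, 0.0006, 0.022], [0.0125, 0.0012, 0.02]]
211 [[0.0117, 0.0006, 0.0153], [0.0119, 0.0012, 0.0149]]
215 [[0.0117, 0.0006, 0.0089], [0.0114, 0.0012, 0.0097]]
219 [[0.0117, 0.0006, 0.0028], [0.0122, 0.0011, 0.0018]]
223 [[0.012, 0.0006, -0.0034], [0.0115, 0.0011, -0.0023]]
242 -0.0108 [0.0088 0.0529] 26
244 -0.0094 [0.0086 0.0527] 25
246 -0.0081 [0.0089 0.0529] 25
248 -0.0067 [0.0088 0.0528] 25
267 0.006 [0.0091 0.0529] 25
269 0.0074 [0.0091 0.0527] 25
271 0.0087 [0.0087 0.0528] 25
273 0.0101 [0.0093 0.0528] 25
```

Now that the arm has settled, the remaining offset is about −0.5 mm in x and −0.7 mm in y. I'll apply that, let it settle, and check again.

Emit:
{"op": "arm_command", "data": {"motion": [[[0,0,0,-0.0017,-0.0023,0,-1],[0,0,0,-0.0017,-0.0023,0,-1],[0,0,0,-0.0017,-0.0023,0,-1],[0,0,0,-0.0017,-0.0023,0,-1]]]}}

```text
time: 13.5
tool_pos: [0.5472, 0.1995, 0.1297]
tool_rot: [3.141, 0.0, 2.924]
contact_force: [-0.0, 0.4, -1.2]
opening: 0.0097
```

```bash
cat > m.py <<'E'
import sys
from h import *
from scipy.optimize import least_squares
np.set_printoptions(precision=4,suppress=True)
n=sys.argv[1]
d=cam('wrist',n);o=robot.observe(); print(o['time'],o['tool_pos'],o['contact_force'])
crop(n,220,160,310,235,8,n+'c'); P=tcloud(d); Z=o['tool_pos'][2]-.076
L=P[203:224,258:261,:3].reshape(-1,3); print('leg x',np.median(L[:,0])-.0025)
xs=[]
for u in list(range(242,250))+list(range(267,274)):
    Q=P[:,u]; k=(abs(Q[:,2]-Z)<.014)&(abs(Q[:,0]-.009)<.014)&(np.arange(384)>170)&(np.arange(384)<222); q=Q[k]
    if k.sum()<8: continue
    s=least_squares(lambda c: np.hypot(q[:,0]-c[0],q[:,2]-c[1])-.009,[.009,Z],loss='soft_l1',f_scale=.0005); xs.append(s.x)
print('shank x,z',np.median(xs,0),Z)
E
python3 m.py w13
```

```text
13.55 [0.5472 0.1995 0.1296] [-0.402  -0.0773 -0.7646]
leg x 0.009407520145790356
shank x,z [0.01   0.0536] 0.05360527231330704
```

View pics/w13c.png

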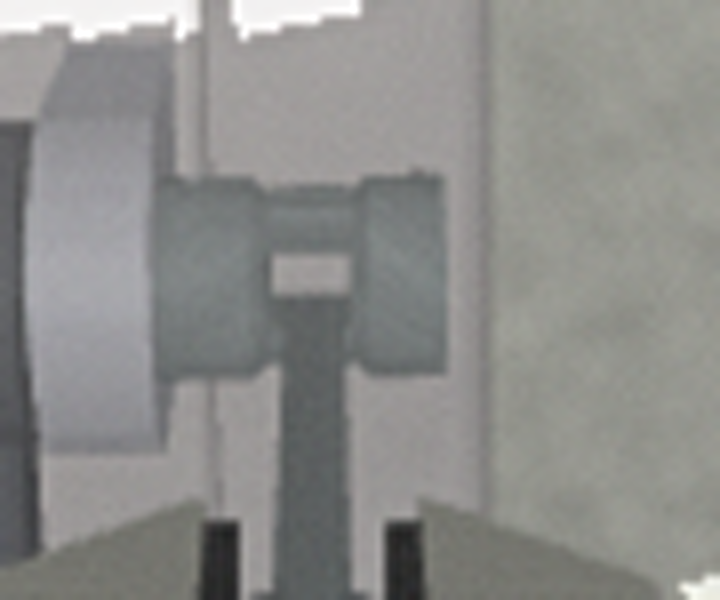

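The leg is now within about 0.6 mm of the hole axis. I'll nudge it and lower 9 mm, watching the force.

Emit:
{"op": "arm_command", "data": {"motion": [[[0,0,0,0.0015,-0.0007,0,-1],[0,0,0,0.0015,-0.0007,0.01,-1],[0,0,0,0.0015,-0.0007,0.02,-1],[0,0,0,0.0015,-0.0007,0.03,-1],[0,0,0,0.0015,-0.0007,0.03,-1]]]}}

```text
time: 14.05
tool_pos: [0.5463, 0.1993, 0.1198]
tool_rot: [-3.141, -0.001, 2.924]
contact_force: [0.3, 0.4, 0.8]
opening: 0.0098
```

```bash
python3 m.py w14
```

```text
14.1 [0.5465 0.1994 0.1201] [ 0.4581 -0.4004 -1.2497]
leg x 0.009366138534066261
shank x,z [0.0089 0.0438] 0.04414774640322956
```

View pics/w14c.png

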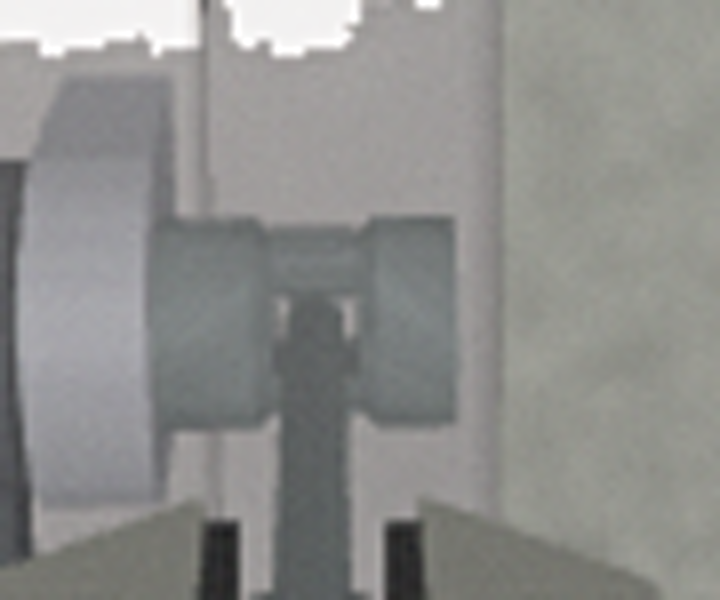

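The tip has gone 9 mm into the hole with no contact force. I'll keep pressing in steps and watch the force.

Emit:
{"op": "arm_command", "data": {"motion": [[[0,0,0,-0.001,0,0.01,-1],[0,0,0,-0.001,0,0.02,-1],[0,0,0,-0.001,0,0.03,-1],[0,0,0,-0.001,0,0.03,-1]]]}}

```text
time: 14.5
tool_pos: [0.5473, 0.1993, 0.1113]
tool_rot: [3.141, 0.001, 2.924]
contact_force: [0.9, -0.1, 0.8]
opening: 0.0097
```

Emit:
{"op": "arm_command", "data": {"motion": [[[0,0,0,0,0,0.007,-1],[0,0,0,0,0,0.014,-1],[0,0,0,0,0,0.014,-1]]]}}

```text
time: 14.8
tool_pos: [0.5473, 0.1994, 0.1075]
tool_rot: [3.141, 0.001, 2.924]
contact_force: [0.8, -0.1, 2.8]
opening: 0.0094
```

```bash
python3 m.py w15
```

```text
14.85 [0.5473 0.1993 0.1075] [1.6691 0.5352 1.7757]
leg x 0.009277204525214801
shank x,z [0.0101 0.0352] 0.031525329171682895
```

View pics/w15c.png

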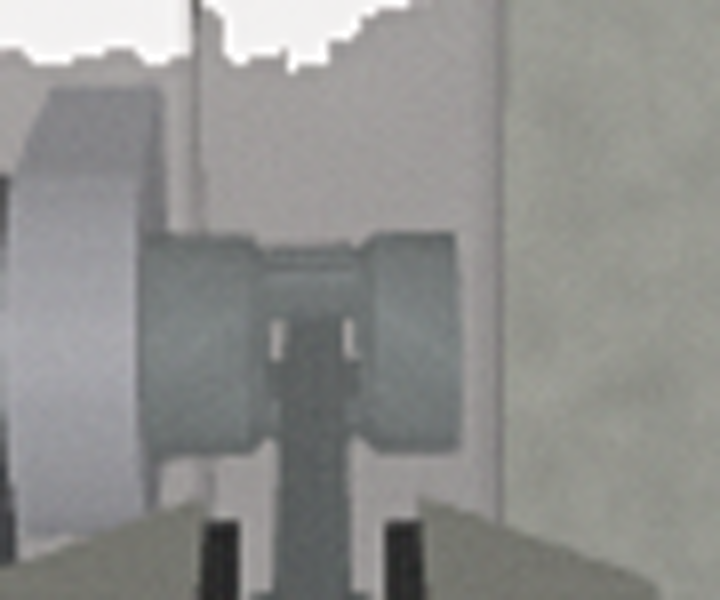

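The sprung leg has met the shank and the table has sunk about 3.7 mm. Columns stay centred (leg 315, hole 315), so I'll press on.

Emit:
{"op": "arm_command", "data": {"motion": [[[0,0,0,0,0,0.007,-1],[0,0,0,0,0,0.014,-1],[0,0,0,0,0,0.02,-1],[0,0,0,0,0,0.02,-1]]]}}

```text
time: 15.25
tool_pos: [0.5474, 0.1994, 0.1017]
tool_rot: [3.141, 0.001, 2.924]
contact_force: [0.6, -0.2, 4.3]
opening: 0.0097
```

Emit:
{"op": "arm_command", "data": {"motion": [[[0,0,0,0,0,0.007,-1],[0,0,0,0,0,0.014,-1],[0,0,0,0,0,0.02,-1],[0,0,0,0,0,0.02,-1]]]}}

```text
time: 15.65
tool_pos: [0.5476, 0.1995, 0.096]
tool_rot: [3.141, 0.002, 2.924]
contact_force: [0.6, -0.1, 6.8]
opening: 0.0096
```

```bash
python3 m.py w16
python3 - <<'E'
from h import *
cam('side','s16');crop('s16',215,150,315,250,6,'s16c')
E
```

```text
15.7 [0.5476 0.1995 0.0961] [ 2.1348 -1.3796  5.8964]
leg x 0.009339560076716881
shank x,z [0.0154 0.0173] 0.02006286311631332
```

View pics/w16c.png

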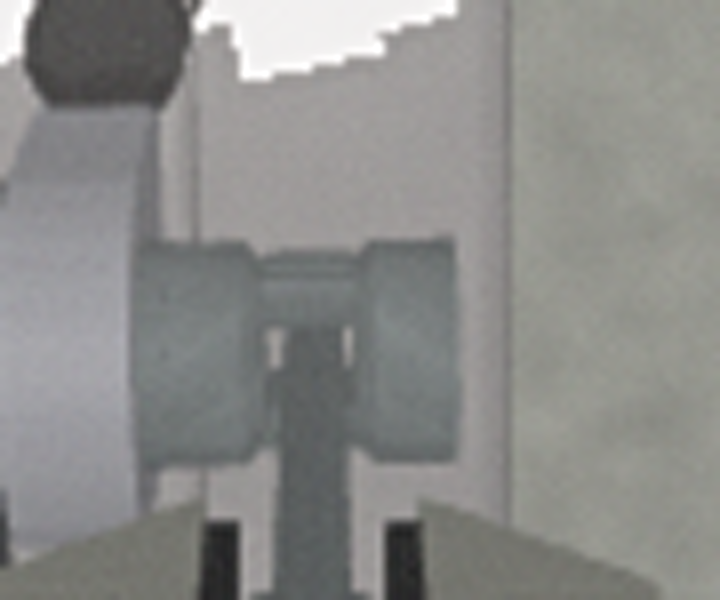

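View pics/s16c.png

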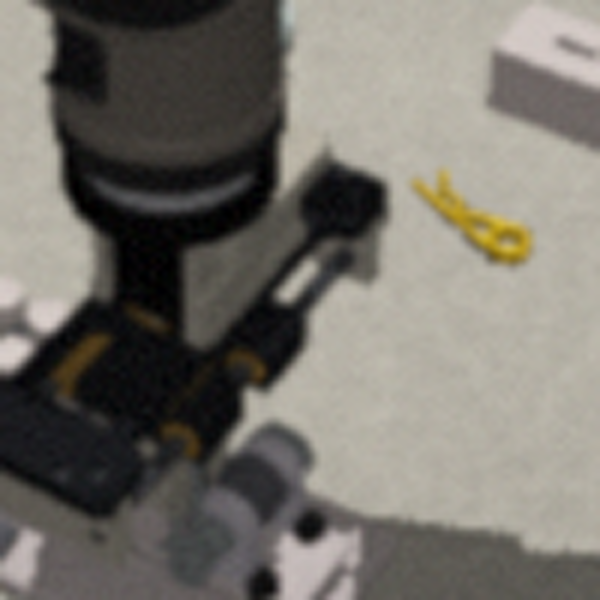

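Emit:
{"op": "arm_command", "data": {"motion": [[[0,0,0,0,0,0.007,-1],[0,0,0,0,0,0.014,-1],[0,0,0,0,0,0.014,-1]]]}}

```text
time: 16.05
tool_pos: [0.5474, 0.1993, 0.091]
tool_rot: [3.141, 0.001, 2.924]
contact_force: [2.5, -0.3, 4.3]
opening: 0.01
```

Emit:
{"op": "arm_command", "data": {"motion": [[[0,0,0,0,0,0.007,-1],[0,0,0,0,0,0.014,-1],[0,0,0,0,0,0.014,-1]]]}}

```text
time: 16.35
tool_pos: [0.5475, 0.1993, 0.0873]
tool_rot: [3.141, 0.001, 2.924]
contact_force: [2.4, -1.1, 5.7]
opening: 0.0097
```

```bash
sed -i 's/Z=o\[.tool_pos.\]\[2\]-.076/Z=o["tool_pos"][2]-.076+float(sys.argv[2] if len(sys.argv)>2 else 0)/' m.py; python3 m.py w17 .011
```

```text
16.4 [0.5475 0.1994 0.0874] [ 2.2359 -0.2317  6.412 ]
leg x 0.009439805037027462
shank x,z [0.0102 0.0219] 0.0224004915989747
```

View pics/w17c.png

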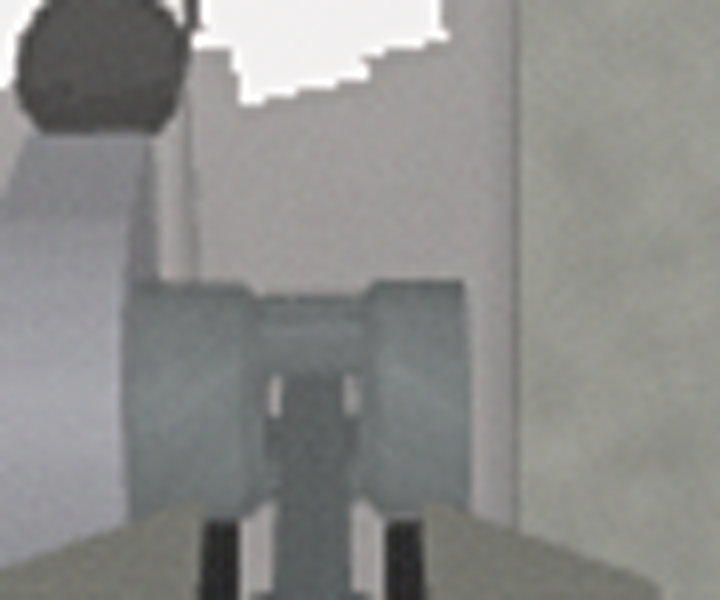

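The force dropped from 6.8 to 4.3 N, which looks like the snap. The coil is now about 41 mm above the pin axis, against 42 mm for home. I'll press slightly more to confirm it is seated.

Emit:
{"op": "arm_command", "data": {"motion": [[[0,0,0,0,0,0.007,-1],[0,0,0,0,0,0.013,-1],[0,0,0,0,0,0.013,-1]]]}}

```text
time: 16.7
tool_pos: [0.5475, 0.1993, 0.0838]
tool_rot: [3.141, 0.002, 2.924]
contact_force: [1.6, -0.6, 7.5]
opening: 0.0098
```

```bash
python3 m.py w18 .014
python3 - <<'E'
from h import *
from scipy.optimize import least_squares
d=load('w16');P=tcloud(d);xs=[]
for u in list(range(242,250))+list(range(267,274)):
    Q=P[:,u]; k=(abs(Q[:,2]-.03)<.012)&(abs(Q[:,0]-.009)<.014)&(np.arange(384)>170)&(np.arange(384)<222); q=Q[k]
    if k.sum()<8: continue
    s=least_squares(lambda c: np.hypot(q[:,0]-c[0],q[:,2]-c[1])-.009,[.009,.03],loss='soft_l1',f_scale=.0005); xs.append(s.x)
print('w16',np.median(xs,0))
E
```

```text
16.75 [0.5475 0.1994 0.0838] [ 1.8041 -0.8427  8.3103]
leg x 0.009449839658629307
shank x,z [0.0102 0.0217] 0.021828367180270064
w16 [0.01032732 0.03238575]
```

Coil-to-axis distance: 51 mm before the snap, then 40.9, and 40.7 with 2 N more. The clip is seated. I'll let the table rise before releasing.

Emit:
{"op": "arm_command", "data": {"motion": [[[0,0,0,0,0,-0.012,-1],[0,0,0,0,0,-0.024,-1],[0,0,0,0,0,-0.036,-1],[0,0,0,0,0,-0.044,-1],[0,0,0,0,0,-0.044,-1]]]}}

```text
time: 17.25
tool_pos: [0.5472, 0.1993, 0.0965]
tool_rot: [3.141, 0.001, 2.924]
contact_force: [4.3, -0.2, 2.2]
opening: 0.0097
```

```bash
python3 m.py w19 .001
```

```text
17.3 [0.5472 0.1993 0.0964] [ 4.9815 -0.2026  2.275 ]
leg x 0.009343331501088766
shank x,z [0.0099 0.0224] 0.02138958933583203
```

Emit:
{"op": "arm_command", "data": {"motion": [[[0,0,0,0,0,0,-0.7],[0,0,0,0,0,0,-0.45],[0,0,0,0,0,0,-0.45],[0,0,0,0,0,-0.03,-0.45],[0,0,0,0,0,-0.13,-0.45],[0,0,0,0,0,-0.28,-0.45],[0,0,0,0,0,-0.43,-0.45],[0,0,0,0,0,-0.43,-0.45]]]}}

```text
time: 18.1
tool_pos: [0.5497, 0.2001, 0.2328]
tool_rot: [3.136, 0.011, 2.924]
contact_force: [0.6, -0.3, 0.0]
opening: 0.0249
```

Emit:
{"op": "arm_command", "data": {"motion": [[[0,0,0,-0.06,-0.15,0,-0.45],[0,0,0,-0.1,-0.3,0,-0.45],[0,0,0,-0.1,-0.4,-0.05,-0.45],[0,0,0,-0.1,-0.4,-0.05,-0.45],[0,0,0,-0.1,-0.4,-0.05,-0.45]]]}}

```text
time: 18.6
tool_pos: [0.5502, 0.0755, 0.2404]
tool_rot: [3.141, 0.0, 2.923]
contact_force: [-0.3, 0.4, -0.4]
opening: 0.0255
```

Run:
```python
from h import *
print(robot.observe()['time'],robot.observe()['contact_force'],robot.observe()['tool_pos'])
cam('wrist','w20');cam('side','s20');cam('scene','sc20')
crop('s20',205,175,305,275,6,'s20c');crop('sc20',230,140,330,230,7,'sc20c')
```

```text
18.6 [-0.31718682  0.40368885 -0.35284298] [0.55024142 0.07545239 0.24038816]
```

View pics/w20.png

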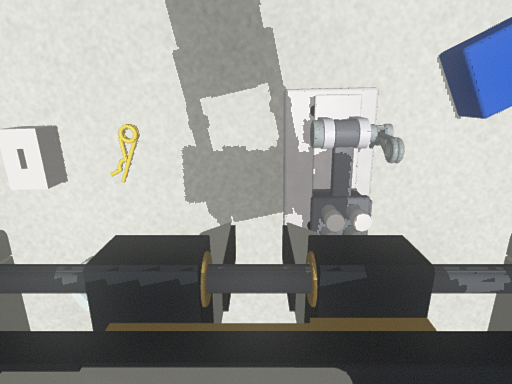

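View pics/s20c.png

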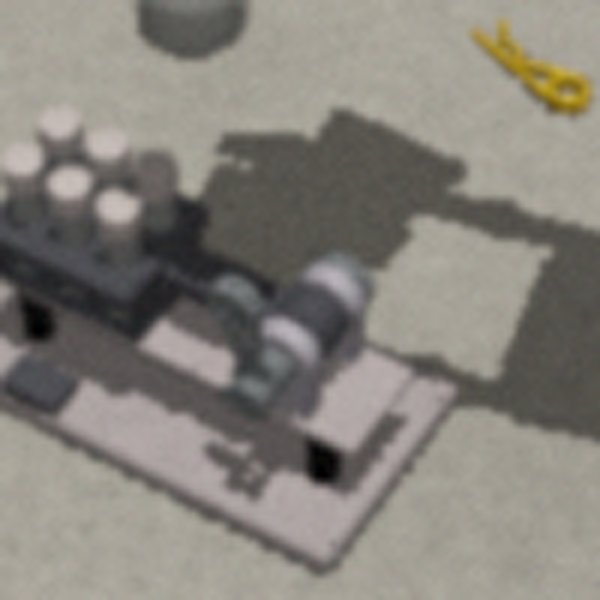

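View pics/sc20c.png

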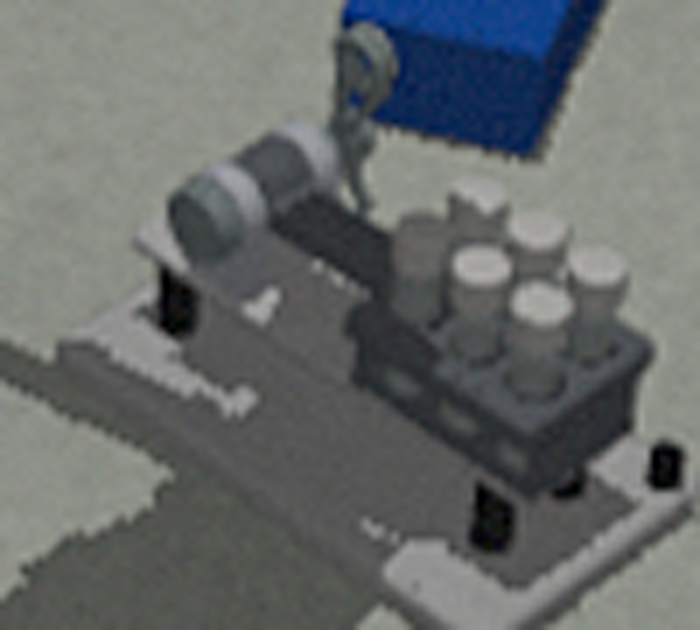

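The clip stands on the pin with its sprung leg round the shank, and the head is flat against the lug. I'll check the coil height and head position numerically.

```bash
crop=1
python3 - <<'E'
from h import *
np.set_printoptions(precision=4,suppress=True)
d=load('w20');crop('w20',300,85,420,185,6,'w20c')
F=f(d); v,u=np.mgrid[0:384,0:512]; z=d['z_map']
P=np.stack([(u-d['cx'])/F*z,(v-d['cy'])/F*z,z,np.ones_like(z)],-1)@d['cam_to_world'].T
y=np.array([.2156,.9765]);x=np.array([.9765,-.2156]);h=np.array([.5378,.2019])
m=(u>370)&(u<412)&(v>115)&(v<170)&(P[...,2]>.1); Q=P[m]; a=(Q[:,:2]-h)@x;b=(Q[:,:2]-h)@y
print('coil n',m.sum(),'z',Q[:,2].min(),Q[:,2].max(),'x',a.min(),a.max(),'y',b.min(),b.max())
m=(u>305)&(u<375)&(v>112)&(v<155)&(P[...,2]>.07)&(P[...,2]<.1);Q=P[m];b=(Q[:,:2]-h)@y
H=np.percentile(b,1); print('head face y rel hole',H,b.min())
E
```

```text
coil n 482 z 0.10001811046160192 0.39866718037755233 x -0.036878515591784594 0.021335147365582827 y -0.12068604668739404 0.003991290846467645
head face y rel hole -0.06767798827424051 -0.06789635843382265
```

View pics/w20c.png

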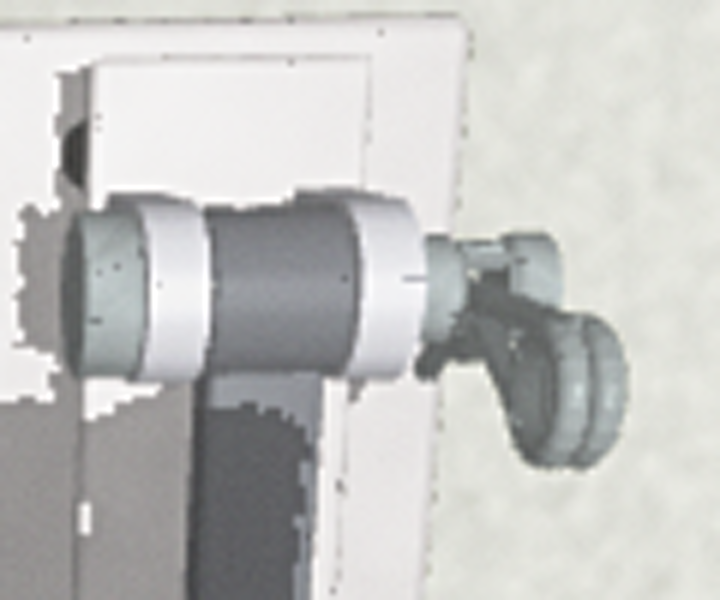

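Run:
```python
from h import *
d=load('w20');F=f(d); v,u=np.mgrid[0:384,0:512]; z=d['z_map']
P=np.stack([(u-d['cx'])/F*z,(v-d['cy'])/F*z,z,np.ones_like(z)],-1)@d['cam_to_world'].T
y=np.array([.2156,.9765]);x=np.array([.9765,-.2156]);h=np.array([.5378,.2019])
m=(z>0)&(u>370)&(u<412)&(v>115)&(v<170)&(P[...,2]>.112)&(P[...,2]<.2); Q=P[m]; a=(Q[:,:2]-h)@x;b=(Q[:,:2]-h)@y
print(m.sum(),'coil top',np.percentile(Q[:,2],99),'x',a.min(),a.max(),'y',b.min(),b.max())
print(robot.hand_in(), robot.observe()['time'])
```

```text
367 coil top 0.12948637575013483 x -0.001250216990526056 0.021335147365582827 y -0.006160786668401599 0.003991290846467645
the job is handed in; nothing more can be done
the job is handed in; nothing more can be done
```

The pin is home, the clip is snapped onto it, and the job is handed in at about 18.7 s of the 58 s allowed.

- **Pin:** I pushed it with the closed fingers until it stopped moving and the force rose to 15 N. Afterwards the head sat flat against the lug in the picture. The head face measured 67.7 mm from the hole, against the 67 mm given.
- **Clip:** I took the grey clip from the white holder, fed its straight leg through the cross hole and pressed it on. The highest force reading while pressing was about 8 N. The force dropped from 6.8 to 4.3 N as the leg snapped past the shank, and a further 2 N moved the clip no more than 0.2 mm. I then let the table rise and released the clip.
- **Final position:** The coil top is at 129.5 mm, as expected for a seated clip with the table at rest. The coil is centred about 10 mm towards the rack and within 1 mm of the hole along the pin. The gripper is well clear.

- **Small disagreements:** While I pressed, the camera put the coil 41 mm above the pin axis rather than 42, which is within its 2 mm calibration. With the table nearly risen and the clip still gripped, about 4.5 N of side force remained. It was gone after release.
- **Not measured:** I could not measure the sprung leg's final bend directly. That it hugs the shank rests on the force drop, the coil height and the pictures.
- **Other bench items:** I touched nothing else. I did not check each item's position separately at the end.

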